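# Draw a glaze trial from the test kiln with the draw hook

### The job

Isolate the test kiln by throwing its three toggle switches off (away from the robot), and only then take the steel draw hook from its rest, hook the looped clay trial up out of the sloping draw port and stand it gently upright on the kiln tile. The trial is hot, so never touch it with the fingers. Finish by hanging the hook back in the fork of its rest, and leave the clay mushroom, ball pot and heart where they are.

Things in the scene. Friction and masses are not known exactly. Their poses are not given: they have to be found in the camera images.
- kiln: Fixed bench test kiln, steel jacket 260 deep (x) x 240 wide (y) mm. Origin: underside centre; x to its back, z up. Front 110 mm high, then a 30 deg slope up to the brick lid (x = 8 to 134, top 215 mm, bar handle to 235 mm). Grey control box on its left side, 170 x 100 mm, top at 115 mm, centre x = -55, y = 190 mm, with three toggles in a row along x.
- draw_port: Round blind bore, 80 mm diameter, 130 mm deep, in a square brick in the kiln's slope (kiln x = -60, z = 150 mm). Origin: centre of the mouth. z: outward along the bore, leaning 30 deg from vertical to the kiln's front; y: the kiln's y; x: across the bore, up and to the back.
- toggle1 (a joint): Front bat toggle: pivot at kiln x -105, y 190, z 115 mm; 47.5 mm long, end 11 mm thick. 0 = on (leans 0.26 rad to the front); grows as pushed to the kiln's back, stop 1.13; off above 0.75. Friction (under 2 N) holds it where left. End 161 mm high when on, 148 mm at the off stop: a fingertip drawn back along the row at 151 to 156 mm tips each one off and passes over it.
- toggle2 (a joint): Middle toggle, 50 mm behind the first, otherwise the same.
- toggle3 (a joint): Rear toggle, 100 mm behind the first, otherwise the same.
- toggle1_tip (a point): Top end of the front toggle's lever.
- toggle2_tip (a point): Top end of the middle toggle's lever.
- toggle3_tip (a point): Top end of the rear toggle's lever.
- trial: Loose clay trial, 60 to 130 g: round foot 52 mm wide, 12 thick, and on it a loop of 8 mm coil in the xz plane; opening 24 mm wide (x), z = 12 to 48 mm; height 56 mm. Origin: underside centre of the foot, z up. At the start it stands on the port's floor with its axes parallel to the port's, 14 mm off the bore's axis to the port's -x side; the loop's top is 74 mm down the bore.
- trial_loop (a point): Centre of the coil at the top of the loop, 52 mm above the trial's foot.
- draw_hook: Loose hook, 120 g. Origin: underside centre of its collar (disc 34 mm wide, 4 thick); z: up the rod to the handle. Flat wooden handle 26 (x) x 16 (y) mm, z = 11 to 85 mm. Steel rod 6 mm thick down to the bend at z = -125 mm, then a straight 6 mm arm to its end at y = 15, z = -112.5 mm. At the start it hangs upright in the rest by its collar.
- hook_crook (a point): Centre of the rod at the bend, z = -125 mm of the hook.
- hook_tip (a point): Centre of the arm's end, y = 15, z = -112.5 mm of the hook.
- hook_rest: Fixed stand with a level fork, 170 mm high. Origin: on the table under the hook's place; z up. Slot 16 mm wide, open to -x (towards the robot); tines 44 mm over all, x = -28 to 30 mm, flared lips on to x = -47 mm; post at x = 45 mm. A 3 mm ridge across the tines at x = -24.5 mm keeps the collar in: lift the hook over it.
- rest_seat (a point): Where the collar's underside centre belongs: mid slot, on the top of the tines, z = 170 mm of the rest.
- kiln_tile: Fixed pale square tile 120 x 120 x 14 mm lying on the table. Origin: centre of its underside.
- mushroom: Clay mushroom 64 mm across, 60 mm high, to be left alone. Origin: centre of its underside.
- ball_pot: Round clay pot 72 mm across, 65 mm high, to be left alone. Origin: centre of its underside.
- heart: Flat clay heart 61 x 55 mm, 12 mm thick, to be left alone. Origin: centre of its underside.

How it is judged:
On the way, in this order (a step that is already met when the one before it is completed fails the run):
1. all three toggles are off, the trial still in the port and the hook on its rest (value of joint each of toggle1, toggle2, toggle3 above 0.75 rad and distance of trial from where it was at the start of the episode below 0.02 m and distance between draw_hook and rest_seat below 0.02 m), for 0.1 s.
2. the hook, through the loop, has raised the trial at least 15 mm from the floor of the port, still deep in the bore (contact force between draw_hook and trial above 0.15 N and distance between hook_crook and trial_loop below 0.03 m and z of trial in the frame of draw_port between -0.115 and -0.02 m), for 0.02 s.
3. the trial hangs on the hook clear of the port (contact force between draw_hook and trial above 0.15 N and distance between hook_crook and trial_loop below 0.03 m and contact force between trial and kiln below 0.05 N and z of trial in the frame of draw_port above 0.002 m), for 0.1 s.
At the end, for the whole second after the job is handed in: Toggles all above 0.75 rad; trial upright (0.12 rad), at rest on the tile, its centre within 36 mm of the middle in the tile's x and y; hook at rest and upright (0.12 rad) in the fork, collar within 12 mm of the seat; clay mushroom, ball pot and heart moved under 30 mm (value of joint each of toggle1, toggle2, toggle3 above 0.75 rad and x of trial in the frame of kiln_tile between -0.036 and 0.036 m and y of trial in the frame of kiln_tile between -0.036 and 0.036 m and z of trial in the frame of kiln_tile between 0.01 and 0.018 m and angle between each of trial, draw_hook's own z axis and vertical below 0.12 rad and linear speed of each of trial, draw_hook below 0.03 m/s and distance between draw_hook and rest_seat below 0.012 m and distance of each of mushroom, ball_pot, heart from where it was at the start of the episode below 0.03 m); the robot touches nothing.
It fails at once if the hook is put into the draw port while a toggle is still on (z of hook_tip in the frame of draw_port between -0.15 and -0.01 m and x of hook_tip in the frame of draw_port between -0.04 and 0.04 m and y of hook_tip in the frame of draw_port between -0.04 and 0.04 m and value of joint any of toggle1, toggle2, toggle3 below 0.6 rad).
It fails at once if the fingers touch the hot trial (contact force between the fingers and trial above 0.3 N).
It fails at once if the trial is dropped onto the tile instead of being set down gently (faster than 0.6 m/s at the tile) (horizontal distance between trial and kiln_tile below 0.09 m and height (world z) of trial below 0.06 m and linear speed of trial above 0.6 m/s).
It fails at once if a bystander is knocked more than 50 mm or over (distance of any of mushroom, ball_pot, heart from where it was at the start of the episode above 0.05 m or angle between any of mushroom, ball_pot, heart's own z axis and vertical above 0.5 rad).
It also fails if it takes over 70 s, if anything falls off the work surface, if the arm or the gripper's body presses on something with over 40 N, if the wrist force passes 120 N, or if a joint passes its speed limit or range.

### The arm

A 7-joint arm with a two-finger parallel gripper is mounted at the origin on the work surface; the furniture and walls round the work are solid. World frame = base frame: x ahead of the robot, y to its left, z up, the work surface at z = 0. Lengths are in m, angles in rad, forces in N, time in s.
With the tool pointing down it reaches from about 0.425 to 1.025 m from the base axis. Payload 9.4 kg.
Tool frame: the origin (TCP) lies midway between the tips of the shut fingers; the grasp point (between the pads) lies 19 mm behind it (hold_point_z is the distance from the TCP to the grasp point, in m); z points along the fingers, y is the line along which they close (so a half turn about z gives the same grasp; the last joint's range is limited). The gripper opens to 93 mm and grips with 3 to 60 N. Pads are 15 mm wide; open, the fingers measure 128 mm over their backs; the gripper's body (75 mm by 188 mm) begins 65 mm behind the grasp point.
Start: joints at [-1.372, 0.599, -0.003, 1.599, 0.002, 0.943, -0.08], TCP at [0.197, 0.698, 0.219] pointing down, gripper open.
Joint ranges: [-2.57, 2.57], [-0.35, 1.97], [-1.29, 1.29], [0.11, 2.56], [-1.05, 4.19], [0.11, 1.86], [-2.63, 2.63]. Speed limits (rad/s): [2.22, 2.22, 3.01, 3.01, 3.14, 3.14, 3.14].

### API

Orientations are given as [roll, pitch, yaw] about the fixed x, y, z axes, in that order (R = Rz(yaw) Ry(pitch) Rx(roll)).
In Python, from cell import * gives the robot as it stands. The module is installed in compiled form; this text tells all that it offers.
- The arm moves only by the shell command python3 -m jog 'ROWS' [FORCE]. ROWS is a JSON list of rows, 1 to 10 of them, each of 7 numbers: dx, dy, dz in m, then a rotation vector rx, ry, rz in rad, then the opening from 0.0 (shut) to 1.0 (fully open); each row shifts and turns the commanded pose from where the row before left it, along the tool's axes as they then stand; what a row does not reach is not made up. A row lasts 1/8 s, in which the tool goes at most 0.0625 m and 0.188 rad, less where a joint would pass 70% of its speed; a pose out of reach is approached as far as the arm can. The fingers move at their own pace and stop on an object; FORCE is the grip in N (left out, the last holds). Time passes only in rows, so rows that do not move let the fingers close. It prints the time, the measured TCP pose, the force, the opening and the grip force at its end.
- observe(): the state, without advancing time (a new reading comes with each control period).
- get_image(name): name is "side" or "top" or "wrist"; returns the picture (384x512x3 uint8, blue, green, red); there is no depth.
- camera_info(name): a dict with "fx", "fy", "cx", "cy" (pixels), "position" and "orientation" of the camera in the world. Camera axes: x right, y down, z forward; pixel columns grow to the right and rows downward; lengths in m; the calibration is good to about 2 mm. A picture is of the moment at which its call begins: read the wrist's pose just before it. camera_info takes no time and is no camera call; for the wrist camera it gives the pose at the moment of the call.
- close_job(): hands the job in; it is judged then, once.
The state is a dict: "clock": time; "joint_positions": joint angles; "qd": joint speeds; "joint_torque": joint torques, N m; "eef_pos": TCP position; "tcp_rot": TCP orientation; "contact_force": force on the tool from outside, world axes, zero at the start; "ft_torque": the same for the moment, N m; "finger_gap": opening from 0.0 (shut) to 1.0 (fully open); "gripper_force": force on a finger pad.
Only numpy, scipy, OpenCV 4.12 (cv2) and the standard library are available. Lean on these libraries where they do the work, as an engineer would, in place of code of your own. Each camera call takes 0.05 s, during which the arm holds its last target. There are 200 camera calls.

## Working session

There is one attempt and no reset: what is moved stays moved. The work goes in short steps, Python scripts to look and compute and a shell command to move; the robot and the scene stay as the last step left them, time stands still between calls to the robot, and variables do not carry over. Pictures are saved under pics/ and viewed, at most 10 in all, crops included, and the job is handed in when it is done.

```bash
mkdir -p pics; cat > h.py <<'E'
from cell import *
import numpy as np, cv2
from scipy.spatial.transform import Rotation as R
def cam(n):
    c=camera_info(n); o=np.array(c["orientation"])
    M=R.from_euler('xyz',o).as_matrix() if o.size==3 else (o if o.shape==(3,3) else R.from_quat(o).as_matrix())
    return c,np.array(c["position"]),M
def ray(n,u,v,C=None):
    c,p,M=C or cam(n)
    d=M@np.array([(u-c["cx"])/c["fx"],(v-c["cy"])/c["fy"],1]); return p,d/np.linalg.norm(d)
def onz(n,u,v,z,C=None):
    p,d=ray(n,u,v,C); return p+d*(z-p[2])/d[2]
def tri(r1,r2):
    A=[];b=[]
    for p,d in (r1,r2):
        P=np.eye(3)-np.outer(d,d);A.append(P);b.append(P@p)
    A=np.vstack(A);b=np.hstack(b);x=np.linalg.lstsq(A,b,rcond=None)[0]
    return x,np.linalg.norm(A@x-b)
def proj(n,X,C=None):
    c,p,M=C or cam(n); q=M.T@(np.array(X)-p); return np.array([c["fx"]*q[0]/q[2]+c["cx"],c["fy"]*q[1]/q[2]+c["cy"]])
E
python3 - <<'E'
from h import *
np.set_printoptions(precision=4,suppress=True)
for n in("top","side","wrist"):
    print(n,camera_info(n)); cv2.imwrite(f"pics/{n}0.png",get_image(n))
s=observe();print(s)
a=cv2.imread("pics/top0.png");cv2.imwrite("pics/top0b.png",cv2.resize(a,(800,600)))
a=cv2.imread("pics/side0.png");cv2.imwrite("pics/side0b.png",cv2.resize(a,(800,600)))
E
```

```text
top {'fx': 392.5594620152811, 'fy': 392.5594620152811, 'cx': 259.89517746791444, 'cy': 184.7322490995976, 'position': array([0.3679, 0.0055, 1.6366]), 'orientation': array([-3.0506, -0.019 , -1.5672])}
side {'fx': 387.01538198577464, 'fy': 387.01538198577464, 'cx': 263.1163592917647, 'cy': 186.11848422214254, 'position': array([ 0.1659, -1.0266,  0.6525]), 'orientation': array([-2.04  ,  0.0227, -0.3506])}
wrist {'fx': 267.77742795923365, 'fy': 267.77742795923365, 'cx': 256.3098717236094, 'cy': 189.0992698638473, 'position': array([0.1339, 0.714 , 0.3835]), 'orientation': array([2.9003, 0.0015, 1.296 ])}
{'clock': 0.15, 'joint_positions': array([-1.3717,  0.6   , -0.0025,  1.6   ,  0.0018,  0.9429, -0.0798]), 'qd': array([-0.0009, -0.0017, -0.0003, -0.0027,  0.0005,  0.0005,  0.0013]), 'joint_torque': array([  0.0036, -76.5594,   1.4995, -25.2563,  -0.0522,   0.0149,
         0.0002]), 'eef_pos': array([0.1974, 0.6972, 0.2179]), 'tcp_rot': array([-3.1404,  0.0001,  2.8658]), 'contact_force': array([ 1.2158,  0.7938, -0.2271]), 'ft_torque': array([ 0.0015, -0.0258, -0.0385]), 'gripper_force': 0.0, 'finger_gap': 0.9966756087676492}
```

View pics/top0b.png

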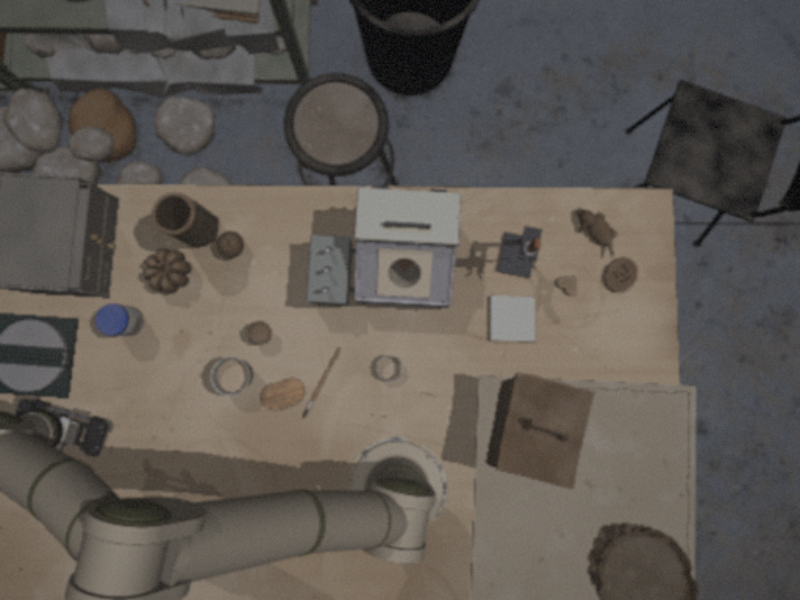

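View pics/side0b.png

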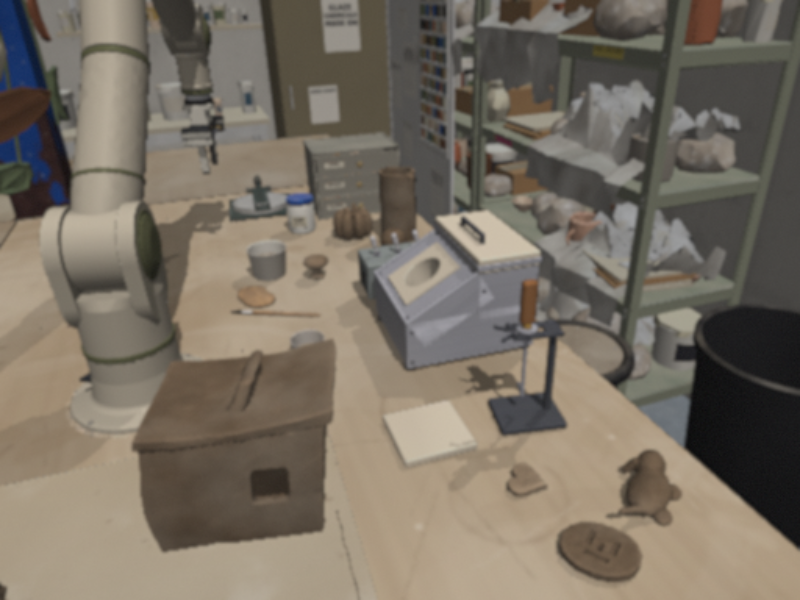

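The top view (800 px) shows the kiln at (407,245), toggles at (325,250/268/287), the port at (405,271), the hook and rest at (520,250), the tile at (513,318) and the heart at (567,283). In the side view the hook handle is at (530,303), the tile at (430,432) and the port at (425,270).

```bash
python3 - <<'E'
from h import *
np.set_printoptions(precision=4,suppress=True)
T=cam("top");S=cam("side");k=.64
def t(n,a,z): print(n,onz("top",a[0]*k,a[1]*k,z,T))
t("tile",(513,318),.014);t("port",(405,271),.15);t("tog1",(320,288),.16);t("tog3",(325,250),.16)
for y in((357,298),(451,305)):t("front",y,.11)
for y in((357,190),(459,194)):t("backlid",y,.215)
for n,a,b in(("handletop",(536,238),(530,283)),("port",(405,271),(425,270)),("tile",(513,318),(430,432))):
    print(n,tri(ray("top",a[0]*k,a[1]*k,T),ray("side",b[0]*k,b[1]*k,S)))
print(T[2],S[2]);s=observe();print(R.from_euler('xyz',s["tcp_rot"]).as_matrix());c,p,M=cam("wrist");Rt=R.from_euler('xyz',s["tcp_rot"]).as_matrix();print(Rt.T@(p-s["eef_pos"]),Rt.T@M)
E
```

```text
tile [ 0.4393 -0.3089  0.014 ]
port [ 0.5469 -0.0195  0.15  ]
tog1 [0.5032 0.1856 0.16  ]
tog3 [0.5958 0.175  0.16  ]
front [0.4832 0.0993 0.11  ]
front [ 0.4669 -0.1353  0.11  ]
backlid [0.7307 0.0956 0.215 ]
backlid [ 0.7231 -0.1454  0.215 ]
handletop (array([ 0.6101, -0.3174,  0.2475]), np.float64(0.005005386951015239))
port (array([ 0.5487, -0.0201,  0.1516]), np.float64(0.0029793222337951655))
tile (array([ 0.4419, -0.3109,  0.0075]), np.float64(0.003426051117038643))
[[ 0.0036 -0.9959  0.0909]
 [-0.9998 -0.0053 -0.0186]
 [ 0.019  -0.0908 -0.9957]] [[ 0.9389 -0.1743  0.2967]
 [-0.3434 -0.4177  0.8412]
 [-0.0227 -0.8917 -0.4521]]
[[-0.9622  0.2723 -0.0002]
 [ 0.2723  0.9622 -0.0012]
 [-0.0001 -0.0012 -1.    ]]
[ 0.0656 -0.0013 -0.1657] [[ 0.0009 -0.9711 -0.2388]
 [ 1.      0.0009  0.0001]
 [ 0.0001 -0.2388  0.9711]]
```

```bash
python3 -m jog '[[-0.02,-0.02,-0.05,0,0,0,0],[-0.04,-0.045,-0.016,0,0,0,0],[-0.04,-0.045,-0.016,0,0,0,0],[-0.04,-0.045,-0.016,0,0,0,0],[-0.04,-0.045,-0.016,0,0,0,0],[-0.04,-0.045,-0.016,0,0,0,0],[-0.04,-0.045,-0.016,0,0,0,0],[-0.04,-0.045,-0.016,0,0,0,0],[-0.04,-0.045,-0.016,0,0,-0.1,0],[-0.04,-0.045,-0.016,0,0,-0.1,0]]'; python3 -m jog '[[0,0,0,0,0,0,0],[0,0,0,0,0,0,0]]'
python3 - <<'E'
from h import *
s=observe();print(s["eef_pos"],s["tcp_rot"]);im=get_image("wrist");cv2.imwrite("pics/w1.png",im);cv2.imwrite("pics/w1b.png",cv2.resize(im,(800,600)))
np.save("w1.npy",np.array([*s["eef_pos"],*s["tcp_rot"]]))
import pickle;pickle.dump(cam("wrist"),open("w1.pkl","wb"))
E
```

```text
clock: 1.4
eef_pos: [0.4528, 0.1861, 0.4134]
tcp_rot: [3.141, 0.0, 3.069]
contact_force: [1.0, 0.1, -0.6]
finger_gap: 0.01
gripper_force: 0.0
clock: 1.65
eef_pos: [0.4522, 0.1883, 0.4124]
tcp_rot: [3.141, -0.0, 3.065]
contact_force: [0.5, 1.9, 0.0]
finger_gap: 0.006
gripper_force: 0.0
[0.45223523 0.18834121 0.41239347] [ 3.14139255e+00 -4.68996370e-04  3.06470135e+00]
```

View pics/w1b.png

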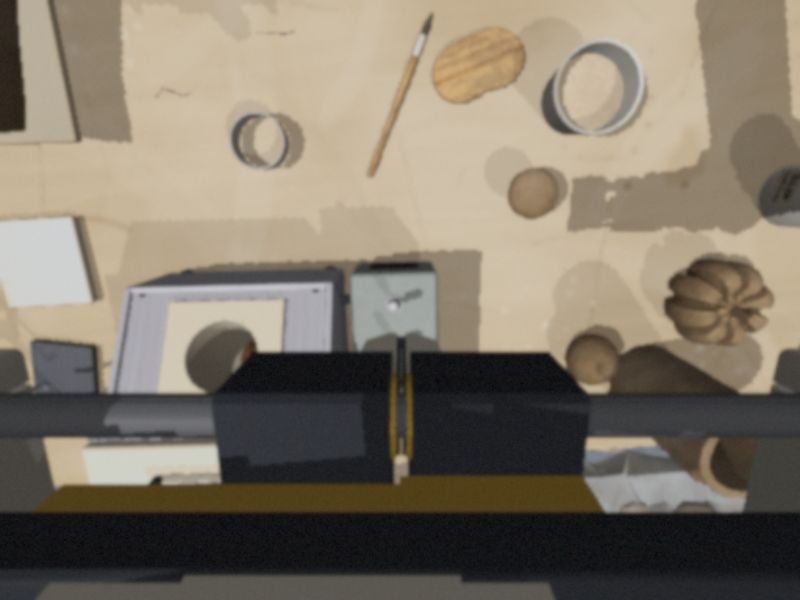

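The wrist view (800 px) shows toggle1 at (393,304), the box's front edge at y=270, the kiln front corners at (130,290) and (333,288), and the port at (222,357) with orange trial at (248,355). I'll move further back so the fingers don't hide the row.

```bash
python3 -m jog '[[-0.04,-0.035,0,0,0,0,0],[-0.04,-0.035,0,0,0,0,0],[-0.04,-0.035,0,0,0,0,0],[-0.04,-0.035,0,0,0,0,0],[0,0,0,0,0,0,0],[0,0,0,0,0,0,0]]'
cat > snap.py <<'E'
from h import *
import sys,pickle
n=sys.argv[1];C=cam("wrist");im=get_image("wrist");cv2.imwrite(f"pics/{n}.png",im);cv2.imwrite(f"pics/{n}b.png",cv2.resize(im,(800,600)));pickle.dump(C,open(n+".pkl","wb"));print(C[1],observe()["eef_pos"])
E
python3 snap.py w2
python3 -m jog '[[0.00,-0.058,0,0,0,0,0],[0.00,-0.058,0,0,0,0,0],[0.00,-0.058,0,0,0,0,0],[0.00,-0.058,0,0,0,0,0],[0.00,-0.058,0,0,0,0,0],[0,0,0,0,0,0,0],[0,0,0,0,0,0,0]]'
python3 snap.py w3
```

```text
clock: 2.45
eef_pos: [0.601, 0.0383, 0.4117]
tcp_rot: [3.141, -0.002, 3.068]
contact_force: [-0.5, 0.8, -0.1]
finger_gap: 0.004
gripper_force: 0.0
[0.53553843 0.04176577 0.57753481] [0.60082633 0.03854222 0.41208497]
clock: 3.38
eef_pos: [0.5799, -0.2507, 0.4126]
tcp_rot: [3.14, 0.0, 3.068]
contact_force: [1.0, -0.3, -0.7]
finger_gap: 0.004
gripper_force: 0.0
[ 0.51410661 -0.24741435  0.57824887] [ 0.58015046 -0.25021151  0.41259583]
```

View pics/w2b.png

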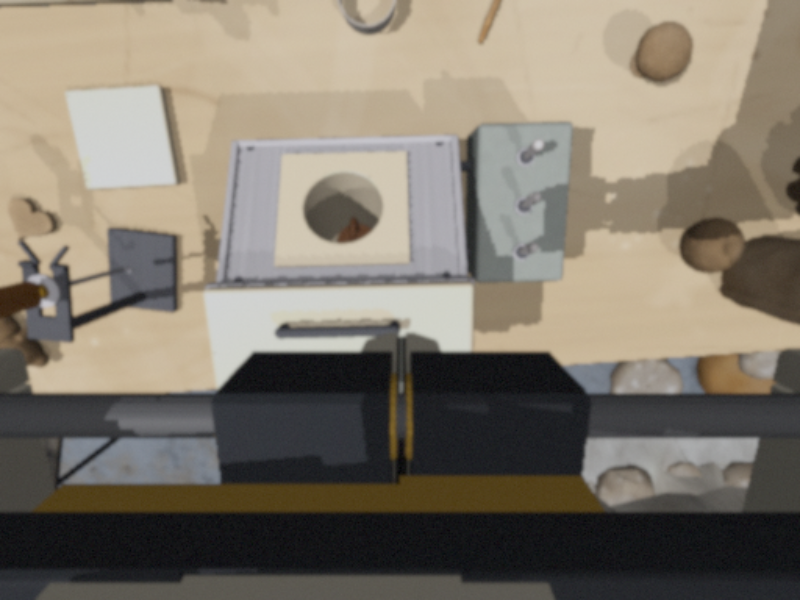

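View pics/w3b.png

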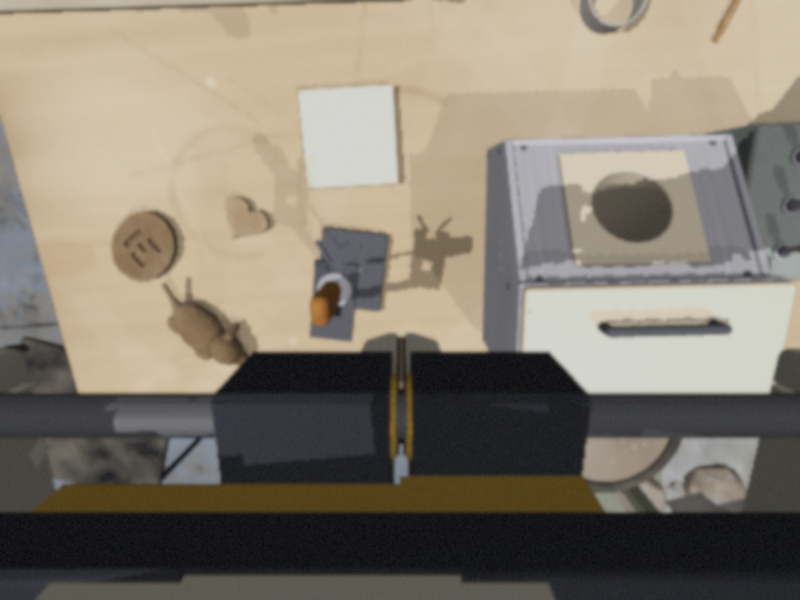

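w2 (800 px): toggle tips near (540,145), (536,198) and (533,247), the bore centred near (343,207) with a piece of trial at (352,230), the tile at (122,137). w3: tile at (350,137), collar at (333,290), handle (325,305), rest base (355,270), heart (247,217), bore (632,207). The nearest things to the rest are the clay animal at (205,330) and the heart.

```bash
cat > meas.py <<'E'
from h import *
import pickle
np.set_printoptions(precision=4,suppress=True)
C={n:pickle.load(open(n+".pkl","rb")) for n in("w1","w2","w3")};I={n:cv2.imread(f"pics/{n}.png") for n in C}
k=.64
def blob(n,box,f):
    x0,y0,x1,y1=[int(v*k) for v in box]; im=cv2.GaussianBlur(I[n],(3,3),0)[y0:y1,x0:x1]
    m=f(im.astype(int)).astype(np.uint8)
    cs,_=cv2.findContours(m,cv2.RETR_EXTERNAL,cv2.CHAIN_APPROX_NONE);c=max(cs,key=cv2.contourArea)
    return c.reshape(-1,2)+[x0,y0]
# tile
bright=lambda i:(i.min(2)>165)&(i.max(2)-i.min(2)<35)
for n,b in(("w2",(50,70,190,200)),("w3",(285,70,415,200))):
    c=blob(n,b,bright);q=cv2.minAreaRect(c.astype(np.float32));P=cv2.boxPoints(q)
    print("tile",n,q); print([onz(n,*p,.014,C[n])[:2] for p in P],onz(n,*q[0],.014,C[n])); 
    globals()["t"+n]=q[0]
print("tile tri",tri(ray("",*tw2,C["w2"]),ray("",*tw3,C["w3"])))
# bore
for n,b in(("w2",(290,160,400,255)),("w3",(578,160,688,255))):
    g=lambda i:(i.sum(2)<480)
    c=blob(n,b,g);e=cv2.fitEllipse(c);print("bore",n,e,onz(n,*e[0],.15,C[n]));globals()["b"+n]=e[0]
print("bore tri",tri(ray("",*bw2,C["w2"]),ray("",*bw3,C["w3"])))
# brick
for n,b in(("w2",(260,140,425,275)),("w3",(545,140,720,275))):
    print(I[n][int(160*k),int((292 if n=="w2" else 575)*k)])
# kiln front top edge z=.110 and lid front edge
for n,a in(("w2",((235,140),(462,137))),("w3",((510,143),(732,137)))):
    for p in a: print("front",n,onz(n,p[0]*k,p[1]*k,.11,C[n]))
# toggles
for i,(a,b) in enumerate((((540,145),(526,157)),((536,198),(524,206)),((533,247),(522,252)))):
    print("tog",i+1,"tip",onz("w2",a[0]*k,a[1]*k,.161,C["w2"]),"base",onz("w2",b[0]*k,b[1]*k,.117,C["w2"]))
print("tog1 tri",tri(ray("",393*k,304*k,C["w1"]),ray("",540*k,145*k,C["w2"])))
E
python3 meas.py
python3 - <<'E'
import cv2
a=cv2.imread("pics/w3.png")[135:225,180:270];b=cv2.imread("pics/w2.png")[70:190,290:372]
s=cv2.imread("pics/side0.png")[160:290,300:380]
import numpy as np
f=lambda i:cv2.resize(i,None,fx=600/i.shape[0]*.75,fy=600/i.shape[0]*.75,interpolation=cv2.INTER_CUBIC)[:450,:]
o=np.hstack([f(a)[:,:266+180],f(s)])
print(o.shape,f(a).shape,f(s).shape)
cv2.imwrite("pics/crop1.png",o)
E
```

```text
tile w2 ((76.33600616455078, 87.8479995727539), (71.01751708984375, 59.92662048339844), 79.69515228271484)
[array([ 0.3823, -0.3657]), array([ 0.3719, -0.2479]), array([ 0.5017, -0.2496]), array([ 0.5138, -0.3745])] [ 0.4405 -0.3091  0.014 ]
tile w3 ((221.91551208496094, 87.06379699707031), (64.35933685302734, 61.012184143066406), 86.633544921875)
[array([ 0.3802, -0.3664]), array([ 0.3824, -0.2484]), array([ 0.5024, -0.2501]), array([ 0.5004, -0.3747])] [ 0.4397 -0.3098  0.014 ]
tile tri (array([ 0.4399, -0.3099,  0.0126]), np.float64(0.0005086176935436481))
bore w2 ((218.52093505859375, 133.3870086669922), (43.727901458740234, 50.03271484375), 88.14612579345703) [ 0.5458 -0.0182  0.15  ]
bore w3 ((405.1680603027344, 138.45425415039062), (55.41273498535156, 83.16094970703125), 85.41609191894531) [ 0.5545 -0.0149  0.15  ]
bore tri (array([ 0.5498, -0.0178,  0.156 ]), np.float64(0.005825950404322065))
[180 200 209]
[183 202 212]
front w2 [ 0.4683 -0.1282  0.11  ]
front w2 [0.4828 0.1106 0.11  ]
front w3 [ 0.4719 -0.1276  0.11  ]
front w3 [0.4829 0.1061 0.11  ]
tog 1 tip [0.501  0.1761 0.161 ] base [0.5082 0.1757 0.117 ]
tog 2 tip [0.5495 0.1725 0.161 ] base [0.5585 0.1735 0.117 ]
tog 3 tip [0.597  0.1697 0.161 ] base [0.6082 0.1711 0.117 ]
tog1 tri (array([0.4995, 0.1773, 0.1543]), np.float64(0.0019887770628979687))
(450, 723, 3) (450, 450, 3) (450, 277, 3)
```

View pics/crop1.png

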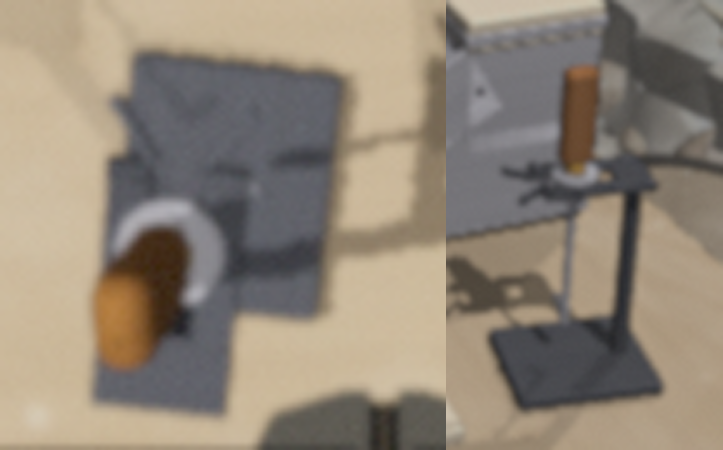

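```bash
python3 -m jog '[[0.02,0.0524,0,0,0,0,0],[0.02,0.0524,0,0,0,0,0],[0.02,0.0524,0,0,0,0,0],[0.02,0.0524,0,0,0,0,0],[0.02,0.0524,0,0,0,0,0],[0.02,0.0524,0,0,0,0,0],[0.02,0.0524,0,0,0,0,0],[0.02,0.0524,0,0,0,0,0],[0,0,0,0,0,0,0],[0,0,0,0,0,0,0]]'
python3 -m jog '[[0,0,0.05,0,0,0,0],[0,0,0.05,0,0,0,0],[0,0,0.05,0,0,0,0],[0,0,0.05,0,0,0,0],[0,0,0.03,0,0,0,0],[0,0,0.015,0,0,0,0],[0,0,0,0,0,0,0],[0,0,0,0,0,0,0],[0,0,0,0,0,0,0]]'
```

```text
clock: 4.68
eef_pos: [0.4511, 0.1779, 0.4127]
tcp_rot: [-3.141, 0.0, 3.068]
contact_force: [-0.2, -0.0, 0.4]
finger_gap: 0.004
gripper_force: 0.0
clock: 5.8
eef_pos: [0.4523, 0.1773, 0.1685]
tcp_rot: [3.141, 0.001, 3.065]
contact_force: [-0.4, -0.2, 0.8]
finger_gap: 0.009
gripper_force: 0.0
```

```bash
python3 -m jog '[[0,0,0.015,0,0,0,0],[0,0,0,0,0,0,0],[0,0,0,0,0,0,0]]'
python3 -m jog '[[-0.021,0.0005,0,0,0,0,0],[-0.021,0.0005,0,0,0,0,0],[-0.021,0.0005,0,0,0,0,0],[-0.021,0.0005,0,0,0,0,0],[-0.021,0.0005,0,0,0,0,0],[-0.021,0.0005,0,0,0,0,0],[-0.021,0.0005,0,0,0,0,0],[-0.021,0.0005,0,0,0,0,0],[-0.021,0.0005,0,0,0,0,0],[-0.021,0.0005,0,0,0,0,0]]'
python3 -m jog '[[0,0,0,0,0,0,0],[0,0,-0.05,0,0,0,0],[0,0,-0.06,0,0,0,0],[0,0,-0.06,0,0,0,0],[0,0,-0.06,0,0,0,0.4],[0,0,0,0,0,0,0.4],[0,0,0,0,0,0,0.4]]'; python3 snap.py w4
```

```text
clock: 6.18
eef_pos: [0.452, 0.1774, 0.1532]
tcp_rot: [3.141, 0.001, 3.066]
contact_force: [-0.6, -1.2, -0.7]
finger_gap: 0.003
gripper_force: 0.0
clock: 7.42
eef_pos: [0.6624, 0.1664, 0.1534]
tcp_rot: [3.141, 0.001, 3.066]
contact_force: [-0.3, 0.2, 0.9]
finger_gap: 0.008
gripper_force: 0.0
clock: 8.3
eef_pos: [0.6605, 0.1665, 0.3824]
tcp_rot: [3.142, -0.001, 3.066]
contact_force: [-0.2, 0.6, -0.7]
finger_gap: 0.277
gripper_force: 0.0
[0.59480163 0.17010569 0.54810048] [0.66036046 0.16642808 0.38148334]
```

```bash
python3 - <<'E'
import cv2
a=cv2.imread("pics/w4.png");cv2.imwrite("pics/w4c.png",cv2.resize(a[0:240,100:420],(800,600)))
E
```

```text
(no output)
```

View pics/w4c.png

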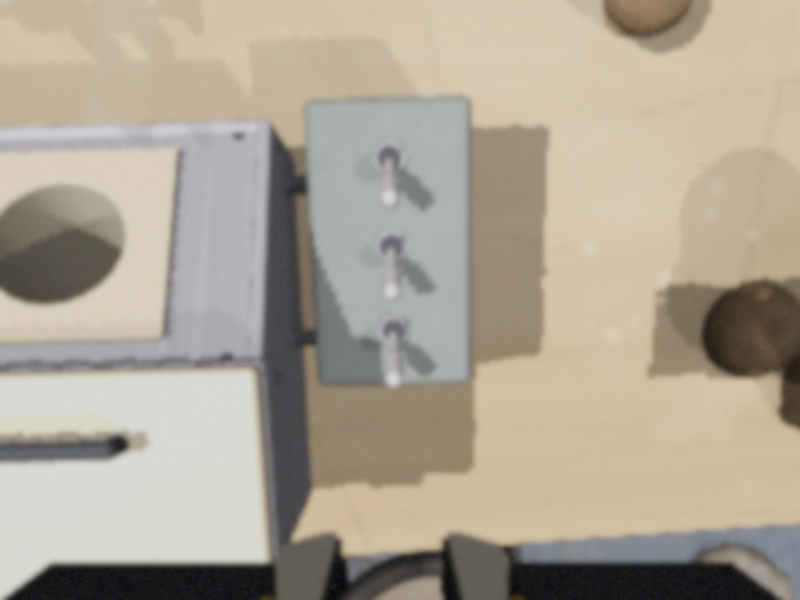

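All three levers now lean to the back: bases at y 157/245/328 and tips at y 200/290/380 (crop px), so all are off. Next I locate the hook and rest.

```bash
cat > m2.py <<'E'
from h import *
import pickle
np.set_printoptions(precision=4,suppress=True)
C={n:pickle.load(open(n+".pkl","rb")) for n in("w2","w3","w4")}
f=lambda u,v:(100+u/2.5,v/2.5)
for b,t in(((388,157),(390,200)),((391,245),(391,290)),((392,328),(393,383))):
    B=onz("",*f(*b),.117,C["w4"]);T=onz("",*f(*t),.150,C["w4"]);print("tog",B,T)
print("bore w4",onz("",*f(55,243),.15,C["w4"]))
p=(214.2,185.6);h=(204.6,199)
print("collar z.174",onz("",*p,.174,C["w3"]),"tri",tri(ray("",*p,C["w3"]),ray("",29.4,185.6,C["w2"])))
S=cam("side");T=cam("top")
# side crop scale 450/130
g=lambda u,v:(300+(u-450)/3.4615,160+v/3.4615)
print("collar w3-side",tri(ray("",*p,C["w3"]),ray("",*g(576,176),S)))
print("handle top w3-side",tri(ray("",*h,C["w3"]),ray("",*g(582,72),S)),onz("",*h,.255,C["w3"]))
print("rest base edges",[onz("",180+u/5,135+v/5,.01,C["w3"]) for u,v in((135,55),(343,75),(318,318),(95,402),(225,412))])
print("rod bottom side",g(568,320))
E
python3 m2.py
```

```text
tog [0.5075 0.1749 0.117 ] [0.5363 0.174  0.15  ]
tog [0.5572 0.173  0.117 ] [0.5845 0.171  0.15  ]
tog [0.6067 0.17   0.117 ] [0.6377 0.1682 0.15  ]
bore w4 [ 0.5449 -0.0164  0.15  ]
collar z.174 [ 0.603  -0.3189  0.174 ] tri (array([ 0.6038, -0.3198,  0.1685]), np.float64(0.0004957230135121297))
collar w3-side (array([ 0.6037, -0.3196,  0.1683]), np.float64(0.000861706636290924))
handle top w3-side (array([ 0.6024, -0.3194,  0.25  ]), np.float64(0.0006214240902540425)) [ 0.6015 -0.3185  0.255 ]
rest base edges [array([ 0.553 , -0.3535,  0.01  ]), array([ 0.5677, -0.267 ,  0.01  ]), array([ 0.6731, -0.2865,  0.01  ]), array([ 0.7047, -0.3894,  0.01  ]), array([ 0.7137, -0.3318,  0.01  ])]
rod bottom side (334.08926765852954, 252.4454716163513)
```

Toggles are confirmed off (tips 30 mm behind their pivots). The hook is at (0.603, -0.319) with its collar at about 0.17, rest yaw about -0.16, and the handle's flat side lies along x. Next I check which way the arm of the hook points, while moving over to it.

```bash
python3 -m jog '[[0.00225,-0.0543,0,0,0,0,0.5],[0.00225,-0.0543,0,0,0,0,0.5],[0.00225,-0.0543,0,0,0,0,0.5],[0.00225,-0.0543,0,0,0,0,0.5],[0.00225,-0.0543,0,0,0,0,0.5],[0.00225,-0.0543,0,0,0,0,0.5],[0.00225,-0.0543,0,0,0,0,0.5],[0.00225,-0.0543,0,0,0,0,0.5],[0.00225,-0.0543,0,0,0,0.085,0.5],[0,0,0,0,0,0,0.5]]'
python3 - <<'E'
from h import *
import pickle
C=pickle.load(open("w2.pkl","rb"));I=cv2.imread("pics/w2.png");S=cam("side");J=cv2.imread("pics/side0.png")
o=np.array([.603,-.319,.17]);ay=np.array([.16,.987,0])
for n,c,im in(("w2",C,I),("side",S,J)):
    cr=proj("",o-[0,0,.125],c);a=proj("",o+.015*ay-[0,0,.1125],c);b=proj("",o-.015*ay-[0,0,.1125],c);m=proj("",o-[0,0,.09],c)
    print(n,"crook",cr,"tip+",a,"tip-",b,"mid",m)
    u,v=cr.astype(int);print("cols",u-9,"rows",v-12);print(im[v-12:v+7,u-9:u+11].sum(2)//3)
E
```

```text
clock: 9.6
eef_pos: [0.6016, -0.3243, 0.3804]
tcp_rot: [-3.14, -0.004, 2.973]
contact_force: [0.3, 0.3, -0.3]
finger_gap: 0.503
gripper_force: 0.0
w2 crook [ 80.15653226 171.58156503] tip+ [ 83.7893363  173.33934294] tip- [ 68.40348692 172.02636184] mid [ 68.30994383 174.79963728]
cols 71 rows 159
[[104 103 104 106 105 103 102  99  97  95  95  97  99  98  99 103 104 103
  104 105]
 [103 103 105 105 104 103 103 102 102  99 101 100 101 102 102 103 104 104
  104 102]
 [102 102 104 103 106 104 102 102 105 102 102 103 103 105 104 103 103 104
  103 105]
 [102 101 104 107 106 104 104 105 105 102 103 103 102 104 104 102 104 104
  104 107]
 [102 101 104 105 105 103 104 104 105 102 104 104 102 104 104 103 101 102
  103 106]
 [100 101 102 105 103 103 105 104 103 104 102 104 102 106 103 104 105 103
  104 103]
 [ 99  96 100 104 105 104 102 104 103 103 103 103 103 102 103 103 104 101
  103 104]
 [ 97  95  99 103 104 105 105 102 101 103 104 101 101 103 104 103 104 105
  104 103]
 [ 94  92  96 100 103 105 101 104 105 104 103 103 103 103 103 102 105 104
  104 103]
 [ 95  90  93  97  98 103 103 104 10
[... 1885 characters left out ...]
 154 153
  152 150]
 [152 153 152 153 151 150 144 128 107 100 105 107 117 134 147 149 148 143
  140 138]
 [151 150 150 149 149 149 147 137 117 104 103  99  98 111 124 127 124 118
  112 108]
 [142 138 136 134 134 134 132 126 111 103 101  93  83  84  86  85  81  76
   74  75]
 [116 108 106 104 105 105 102  97  92  89  92  86  75  72  69  60  52  49
   49  52]
 [ 81  73  69  75  79  80  78  78  76  78  80  77  74  74  70  65  57  50
   46  45]
 [ 66  56  52  57  66  71  72  73  74  74  74  73  73  74  74  72  66  59
   49  46]
 [ 70  63  53  49  57  66  71  74  74  75  73  74  74  74  74  75  74  68
   57  52]
 [ 74  67  60  50  52  59  68  74  74  74  73  74  75  75  75  75  74  73
   67  59]]
```

```bash
python3 -m jog '[[0,0.005,0.04,0,0,0,0.6],[0,0,0.05,0,0,0,0.6],[0,0,0.05,0,0,0,0.6],[0,0,0.03,0,0,0,0.6],[0,0,0,0,0,0,0.6],[0,0,0,0,0,0,0.6],[0,0,0,0,0,0,0.1],[0,0,0,0,0,0,0.1],[0,0,0,0,0,0,0.1],[0,0,0,0,0,0,0.1]]' 40
```

```text
clock: 10.85
eef_pos: [0.6052, -0.3147, 0.213]
tcp_rot: [-3.141, 0.001, 2.981]
contact_force: [0.3, -1.7, 0.2]
finger_gap: 0.22
gripper_force: 0.3
```

```bash
python3 -m jog '[[0,0,0,0,0,0,0.05],[0,0,0,0,0,0,0.05],[0,0,0,0,0,0,0.05],[0,0,-0.005,0,0,0,0.05],[0,0,-0.01,0,0,0,0.05],[0,0,-0.01,0,0,0,0.05],[0,0,0,0,0,0,0.05]]' 40
```

```text
clock: 11.72
eef_pos: [0.6058, -0.3145, 0.2389]
tcp_rot: [-3.141, 0.002, 2.981]
contact_force: [1.0, 0.1, -1.6]
finger_gap: 0.167
gripper_force: 40.0
```

```bash
python3 -m jog '[[0.02,0,0,0,0,0,0.05],[0.03,0,0,0,0,0,0.05],[0.03,0,0,0,0,0,0.05],[0.03,0,0,0,0,0,0.05],[0,0,-0.05,0,0,0,0.05],[0,0,-0.05,0,0,0,0.05],[0,0,0,0,0,0,0.05],[0,0,0,0,0,0,0.05]]'
python3 - <<'E'
from h import *
np.set_printoptions(precision=4,suppress=True)
s=observe();Rt=R.from_euler('xyz',s["tcp_rot"]).as_matrix();t=s["eef_pos"]
im=get_image("side");cv2.imwrite("pics/s2.png",im);S=cam("side")
L=lambda y,d:t+Rt@np.array([0,y,d])
# TCP is at hook z~.041-> crook .166 ahead
print(t,"collar",proj("",L(0,.041),S),"crook",proj("",L(0,.166),S),"tip+",proj("",L(.015,.1535),S),"tip-",proj("",L(-.015,.1535),S))
u,v=proj("",L(0,.15),S).astype(int);c=im[v-60:v+30,u-50:u+50];cv2.imwrite("pics/s2c.png",cv2.resize(c,(660,594),interpolation=cv2.INTER_CUBIC));print(u-50,v-60)
E
```

```text
clock: 12.72
eef_pos: [0.4963, -0.2964, 0.3371]
tcp_rot: [3.141, -0.0, 2.981]
contact_force: [0.0, -0.4, -1.0]
finger_gap: 0.173
gripper_force: 40.0
[ 0.4963 -0.2964  0.3371] collar [293.0488 166.2795] crook [292.3847 213.8624] tip+ [290.8656 206.3115] tip- [294.0749 212.5091]
242 148
```

View pics/s2c.png

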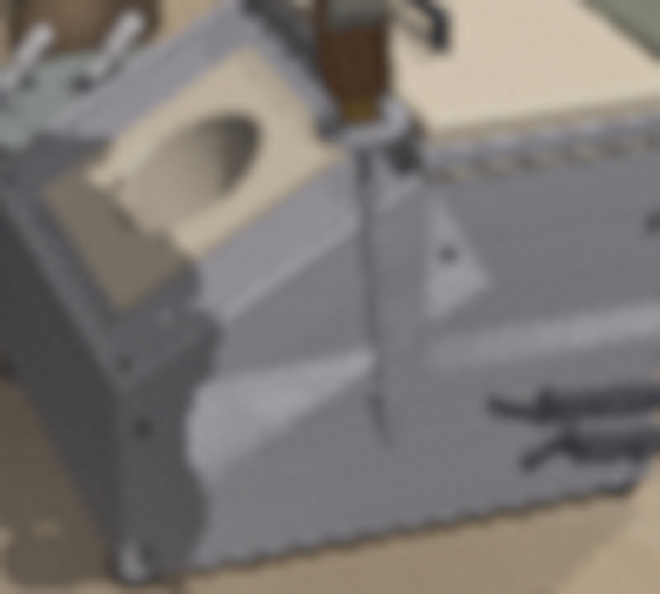

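The crop shows the rod hanging from (360,150) to (383,440), with no stub on its right, which suits the arm pointing +y. It sits a few px right of the prediction and slightly pitched, so I check the hook with the wrist camera.

```bash
python3 snap.py w5; python3 - <<'E'
from h import *
s=observe();Rt=R.from_euler('xyz',s["tcp_rot"]).as_matrix();t=s["eef_pos"];C=cam("wrist")
L=lambda x,y,d:t+Rt@np.array([x,y,d])
for n,a in(("tcp",(0,0,0)),("collar",(0,0,.041)),("crook",(0,0,.166)),("tip+",(0,.015,.1535)),("tip-",(0,-.015,.1535)),("crook x-.01",(-.01,0,.166))): print(n,proj("",L(*a),C))
im=cv2.imread("pics/w5.png")[150:320,166:346];cv2.imwrite("pics/w5c.png",cv2.resize(im,None,fx=3.5,fy=3.5,interpolation=cv2.INTER_CUBIC))
E
```

```text
[ 0.43124309 -0.28721797  0.50220535] [ 0.49602145 -0.29627328  0.33618226]
tcp [258.27338296 225.86916805]
collar [257.91966383 206.98306464]
crook [257.35592061 176.88315894]
tip+ [269.72874248 178.89441137]
tip- [245.05794493 178.87223166]
crook x-.01 [257.34159537 184.6134326 ]
```

View pics/w5c.png

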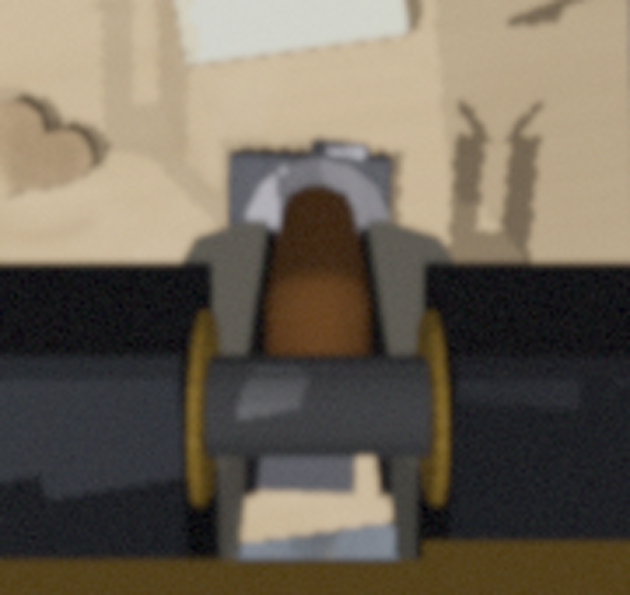

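The arm shows as a silver stub from crop (320,148) to (365,152): it points to tool +y, and the hook is pitched about 0.1 rad in the grip. I grip harder and measure the crook and tip.

```bash
python3 -m jog '[[0,0,0,0,0,0,0.05],[0,0,0,0,0,0,0.05]]' 60; python3 - <<'E'
from h import *
np.set_printoptions(precision=4,suppress=True)
s=observe();Rt=R.from_euler('xyz',s["tcp_rot"]).as_matrix();t=s["eef_pos"];C=cam("wrist");S=cam("side")
im=get_image("wrist");cv2.imwrite("pics/w6.png",im);sd=get_image("side");cv2.imwrite("pics/s3.png",sd)
old=cv2.imread("pics/w5.png");print(cv2.absdiff(im,old)[180:215,240:280].mean(), cv2.absdiff(sd,cv2.imread("pics/s2.png"))[150:220,285:310].mean())
for w,q in(((257.4,192),(300,214.7)),((258,192),(300,213.5)),):
    X,e=tri(ray("",*w,C),ray("",*q,S));print("crook tool",Rt.T@(X-t),e)
for w,q in(((256,213),(297.3,167)),):
    X,e=tri(ray("",*w,C),ray("",*q,S));print("collar tool",Rt.T@(X-t),e)
g=im[186:200,250:278].astype(int);print(g.min(2))
E
```

```text
clock: 13.08
eef_pos: [0.4964, -0.2967, 0.3369]
tcp_rot: [3.141, -0.001, 2.981]
contact_force: [-0.0, -0.5, -0.7]
finger_gap: 0.17
gripper_force: 60.0
2.3454761904761905 1.1687619047619047
crook tool [-0.0199  0.0002  0.1705] 0.0013067320803096666
crook tool [-0.0196  0.0009  0.1676] 0.0006966887923689721
collar tool [-0.0076 -0.0017  0.0431] 0.0023720891714183075
[[154 153 152 153 153 154 151 153 152 153 153 153 152 154 153 153 153 154
  154 153 154 154 153 153 154 153 154 154]
 [153 152 152 153 151 152 151 152 151 151 153 153 154 154 154 154 153 153
  155 154 154 154 154 155 154 155 154 154]
 [151 152 150 152 150 146 142 143 144 147 148 148 150 150 152 151 152 154
  154 153 154 155 155 153 156 155 155 155]
 [144 146 146 146 142 131 121 120 125 129 133 136 136 139 139 143 145 152
  150 152 154 155 153 153 153 154 155 156]
 [139 135 138 134 128 108  92  92  97 109 113 115 117 117 121 128 137 142
  145 144 143 146 147 148 150 151 154 157]
 [120 119 118 118 114  93  78  73  86 102 111 119 118 119 121 129 140 148
  150 143 136 132 138 137 137 142 146 150]
 [ 95  91  93  96  93  83  71  
[... 205 characters left out ...]
 73  76  76  79  84  85  83  85  94 110 128 136 142 142 145 148 154 162
  168 158 133 101  79  77  76  78  80  82]
 [ 85  88  89  93  98 103 101 105 108 116 116 118 118 120 119 123 130 138
  145 137 115  95  85  80  81  82  81  82]
 [101 104 106 111 113 115 114 116 122 126 129 122 120 116 116 115 114 113
  115 113 102  97  89  89  93  92  89  89]
 [112 115 114 116 117 118 117 120 126 132 135 134 133 131 130 126 118 108
  101  98  96  96  94  95  95  97  94  91]
 [115 116 116 116 115 115 118 122 126 131 137 137 138 137 138 136 129 120
  108 102  98  98  96  94  94  95  94  94]
 [118 119 118 117 117 117 116 119 125 132 139 139 139 137 137 139 139 132
  121 110 104  96  95  96  95  93  95  90]]
```

```bash
cat > go.py <<'E'
from h import *
import sys,pickle
np.set_printoptions(precision=4,suppress=True)
M=np.array([.5445,-.017,.150]);ps=-.05
kx=np.array([np.cos(ps),np.sin(ps),0]);ky=np.array([-np.sin(ps),np.cos(ps),0]);kz=np.array([0,0,1.])
P=np.c_[.866*kx+.5*kz,ky,-.5*kx+.866*kz]
CR=np.array([-.0197,.0005,.168]);a=.0965
def goal(p,th=np.pi/6):  # tool rotation with rod tilted th from vertical
    zt=np.sin(th-a)*kx-np.cos(th-a)*kz; Rt=np.c_[np.cross(ky,zt),ky,zt]
    X=M+P@np.array(p); return X-Rt@CR,Rt,X
def cur():
    s=observe();return s["eef_pos"],R.from_euler('xyz',s["tcp_rot"]).as_matrix()
def step(t2,R2):
    t,Rt=cur();print("TCP goal",t2,"now",t,"shift in tool",Rt.T@(t2-t),"then rotvec",R.from_matrix(Rt.T@R2).as_rotvec(),"| rotate first, then shift",R2.T@(t2-t))
def crook():
    t,Rt=cur();X=t+Rt@CR;d=Rt@np.array([-np.sin(a),0,np.cos(a)]);print("crook world",X,"port",P.T@(X-M),"rod in port",P.T@d)
if __name__=="__main__":
    v=[float(x) for x in sys.argv[1:]];t2,R2,X=goal(v[:3],*v[3:]);print("crook goal",X);step(t2,R2);crook()
E
python3 go.py -.014 -.026 .03
python3 - <<'E'
from go import *
C={n:pickle.load(open(n+".pkl","rb")) for n in("w1","w2")}
L=M+P@np.array([-.014,0,-.074]);print("loop world",L)
for n,b in(("w1",(190,325,262,395)),("w2",(300,170,385,245))):
    x0,y0,x1,y1=[int(v*.64) for v in b];im=cv2.imread(f"pics/{n}.png")[y0:y1,x0:x1].astype(int)
    m=(im[:,:,2]-im[:,:,0]>45);ys,xs=np.nonzero(m);print(n,"pred loop top",proj("",L,C[n]),"foot",proj("",M+P@np.array([-.014,0,-.118]),C[n]),"red n",m.sum())
    for y in range(m.shape[0]):
        if m[y].any(): print(y0+y,x0+np.nonzero(m[y])[0].min(),x0+np.nonzero(m[y])[0].max())
E
```

```text
crook goal [ 0.5161 -0.0416  0.169 ]
TCP goal [ 0.4287 -0.0377  0.3137] now [ 0.4966 -0.2968  0.3373] shift in tool [0.1085 0.2449 0.0236] then rotvec [-0.0235 -0.4273 -0.1092] | rotate first, then shift [ 0.0832  0.2554 -0.012 ]
crook world [ 0.516  -0.2994  0.1692] port [-0.0028 -0.2835  0.0238] rod in port [-0.4153 -0.0105 -0.9096]
loop world [ 0.5693 -0.0182  0.0789]
w1 pred loop top [157.3462 226.2117] foot [164.8817 229.2138] red n 2
227 156 157
w2 pred loop top [225.148  145.0215] foot [227.8578 154.661 ] red n 44
145 225 232
146 231 234
147 221 234
148 221 233
149 219 231
150 219 223
151 218 222
152 218 222
153 217 220
```

```bash
python3 -m jog '[[0.036,0.041,-0.006,0,0,0,0.05],[0.036,0.041,-0.006,0,0,0,0.05],[0.036,0.041,-0.006,0,0,0,0.05],[0,0,0,0,0,-0.11,0.05],[0,0,0,0,-0.143,0,0.05],[0,0,0,0,-0.142,0,0.05],[0,0,0,0,-0.142,0,0.05],[0,0,0,0,0,0,0.05],[0,0,0,0,0,0,0.05]]'; python3 go.py -.014 -.026 .03; python3 snap.py w7
python3 - <<'E'
from go import *
C=cam("wrist");im=cv2.imread("pics/w7.png")
for n,p in(("mouth",(0,0,0)),("looptop",(-.014,0,-.074)),("foot",(-.014,0,-.118)),("floor",(0,0,-.13)),("mx+",(.04,0,0)),("mx-",(-.04,0,0)),("my+",(0,.04,0)),("my-",(0,-.04,0))):print(n,proj("",M+P@np.array(p),C))
u,v=proj("",M+P@np.array((0,0,-.05)),C).astype(int)
x0=u-50;y0=v-40;print(x0,y0);cv2.imwrite("pics/w7c.png",cv2.resize(cv2.convertScaleAbs(im[max(y0,0):y0+80,x0:x0+100],alpha=1.6),(750,600),interpolation=cv2.INTER_CUBIC))
E
```

```text
clock: 14.3
eef_pos: [0.4105, -0.1581, 0.3563]
tcp_rot: [-3.141, 0.426, 3.091]
contact_force: [0.5, -0.8, -1.1]
finger_gap: 0.169
gripper_force: 60.0
crook goal [ 0.5161 -0.0416  0.169 ]
TCP goal [ 0.4287 -0.0377  0.3137] now [ 0.4105 -0.1581  0.3563] shift in tool [0.0066 0.1212 0.0437] then rotvec [-0.0003 -0.0012 -0.0002] | rotate first, then shift [0.0066 0.1211 0.0438]
crook world [ 0.4978 -0.162   0.2114] port [-0.0034 -0.1472  0.0729] rod in port [-0.0012 -0.0003 -1.    ]
[ 0.28197483 -0.15295863  0.47992327] [ 0.41091498 -0.15815117  0.35623341]
mouth [351.9174 186.7644]
looptop [337.9741 173.6979]
foot [331.2862 171.7892]
floor [329.3722 178.1872]
mx+ [350.598  211.8767]
mx- [353.2735 160.9531]
my+ [377.6055 186.7895]
my- [326.2285 186.7393]
291 142
```

```bash
python3 - <<'E'
from go import *
im=cv2.GaussianBlur(cv2.imread("pics/w7.png"),(3,3),0)[150:225,315:390].astype(int)
brick=(im.sum(2)>500).astype(np.uint8)
for y in range(0,75,3): print(150+y,''.join('#' if b else ('R' if r else '.') for b,r in zip(brick[y],(im[y,:,2]-im[y,:,0]>im[y].mean(1)*.45))))
print(im[25,::4].tolist())
E
```

```text
150 ###########################################################################
153 ###########################################################################
156 ###########################################################################
159 ###########################################################################
162 ##############################.............################################
165 ########################...........................########################
168 ####################..RRRRRR...........................####################
171 #################...RRRRRRRR.............................##################
174 ###############..RRRRRRRRRRR...............................################
177 ##############..RRRRRRRRRR...................................##############
180 #############..RRRRRRRR.......................................#############
183 ############..................................................#############
186 ############..................................................#############
189 #############...........................................
[... 509 characters left out ...]
#######################................###############################
213 ###########################################################################
216 ###########################################################################
219 ###########################################################################
222 ###########################################################################
[[202, 220, 223], [202, 220, 223], [202, 220, 223], [197, 215, 219], [87, 105, 129], [48, 66, 93], [51, 70, 100], [101, 119, 136], [134, 149, 158], [66, 75, 81], [61, 70, 75], [86, 99, 105], [127, 143, 152], [130, 146, 155], [132, 147, 157], [163, 181, 188], [199, 217, 223], [199, 217, 223], [198, 217, 223]]
```

The bore outline (cols 327–376, rows 161–211) agrees with the prediction within 1 px, and the trial's loop (cols 330–342) lies where expected. Next: above the mouth, then down beside the loop.

```bash
python3 -m jog '[[0.002,0.04,0.014,0,0,0,0.05],[0.002,0.04,0.014,0,0,0,0.05],[0.0026,0.0412,0.0157,0,0,0,0.05],[0,0,0,0,0,0,0.05],[0,0,0,0,0,0,0.05],[0,0,0,0,0,0,0.05]]'; python3 go.py -.014 -.026 -.01
```

```text
clock: 15.1
eef_pos: [0.4283, -0.0386, 0.3134]
tcp_rot: [-3.141, 0.427, 3.089]
contact_force: [-1.1, -0.2, -1.3]
finger_gap: 0.168
gripper_force: 60.0
crook goal [ 0.5361 -0.0426  0.1343]
TCP goal [ 0.4486 -0.0387  0.2791] now [ 0.4283 -0.0386  0.3134] shift in tool [-0.0043  0.001   0.0396] then rotvec [-0.0011 -0.0002 -0.0019] | rotate first, then shift [-0.0043  0.0009  0.0396]
crook world [ 0.5157 -0.0427  0.1686] port [-0.0145 -0.0271  0.0299] rod in port [-0.0002 -0.0013 -1.    ]
```

```bash
python3 -m jog '[[-0.0022,0.001,0.0225,0,0,0,0.05],[-0.0022,0,0.0225,0,0,0,0.05],[-0.0022,0,0.0225,0,0,0,0.05],[-0.0017,0,0.018,0,0,0,0.05],[0,0,0,0,0,0,0.05]]'; python3 -m jog '[[-0.0016,0,0.0165,0,0,0,0.05],[-0.0016,0,0.0165,0,0,0,0.05],[-0.0016,0,0.0165,0,0,0,0.05],[0,0,0,0,0,0,0.05],[0,0,0,0,0,0,0.05]]';  python3 go.py -.014 -.008 -.106
```

```text
clock: 15.72
eef_pos: [0.4711, -0.0395, 0.2381]
tcp_rot: [-3.141, 0.425, 3.091]
contact_force: [0.4, -0.9, -1.5]
finger_gap: 0.167
gripper_force: 60.0
clock: 16.35
eef_pos: [0.4884, -0.0421, 0.2076]
tcp_rot: [-3.135, 0.425, 3.091]
contact_force: [-0.1, -0.3, -1.1]
finger_gap: 0.168
gripper_force: 60.0
crook goal [ 0.5849 -0.027   0.0512]
TCP goal [ 0.4975 -0.0232  0.196 ] now [ 0.4884 -0.0421  0.2076] shift in tool [-0.0026  0.0195  0.0139] then rotvec [-0.0073 -0.0025 -0.0007] | rotate first, then shift [-0.0026  0.0194  0.014 ]
crook world [ 0.5754 -0.0472  0.0627] port [-0.0157 -0.0286 -0.0918] rod in port [-0.0025 -0.0074 -0.9999]
```

```bash
python3 - <<'E'
from go import *
print(observe()["joint_positions"])
E
python3 -m jog '[[0,0.0,0.01,0,0,0,0.05],[0,0,0,0,0,0,0.05]]';  python3 go.py -.014 -.008 -.106
python3 - <<'E'
from go import *
print(observe()["joint_positions"])
E
```

```text
[ 0.0552  0.2364 -0.1508  2.442   1.1425  0.1072  0.3152]
clock: 16.6
eef_pos: [0.4925, -0.042, 0.1981]
tcp_rot: [-3.134, 0.424, 3.092]
contact_force: [0.2, 0.1, -1.5]
finger_gap: 0.167
gripper_force: 60.0
crook goal [ 0.5849 -0.027   0.0512]
TCP goal [ 0.4975 -0.0232  0.196 ] now [ 0.4925 -0.042   0.1981] shift in tool [-0.0028  0.0191  0.0035] then rotvec [-0.0069 -0.0032  0.0008] | rotate first, then shift [-0.0028  0.0191  0.0036]
crook world [ 0.5794 -0.047   0.053 ] port [-0.017  -0.0282 -0.1022] rod in port [-0.0032 -0.0068 -0.9999]
[ 0.0796  0.2627 -0.1819  2.4441  1.4068  0.1112  0.0515]
```

Joint 6 is near its lower limit (tilting the wrist straight), so I reduce the tilt by 0.1 rad about the crook.

```bash
python3 go.py -.014 -.027 -.105 .424
```

```text
crook goal [ 0.5835 -0.046   0.0521]
TCP goal [ 0.5108 -0.0429  0.2048] now [ 0.4925 -0.042   0.1981] shift in tool [-0.0195  0.      0.0014] then rotvec [-0.0069  0.0964  0.0004] | rotate first, then shift [-0.0196  0.0001 -0.0005]
crook world [ 0.5794 -0.047   0.053 ] port [-0.017  -0.0282 -0.1022] rod in port [-0.0032 -0.0068 -0.9999]
```

```bash
python3 -m jog '[[-0.0049,0,0.0004,-0.0017,0.024,0,0.05],[-0.0049,0,0.0004,-0.0017,0.024,0,0.05],[-0.0049,0,0.0003,-0.0017,0.024,0,0.05],[-0.0049,0,0,-0.0017,0.024,0,0.05],[0,0,0,0,0,0,0.05],[0,0,0,0,0,0,0.05]]';  python3 go.py -.014 -.008 -.105 .424
python3 - <<'E'
from go import *
print(observe()["joint_positions"])
E
```

```text
clock: 17.35
eef_pos: [0.5093, -0.0436, 0.2039]
tcp_rot: [-3.139, 0.336, 3.091]
contact_force: [0.4, 0.7, -0.7]
finger_gap: 0.17
gripper_force: 60.0
crook goal [ 0.5844 -0.027   0.0521]
TCP goal [ 0.5118 -0.0239  0.2048] now [ 0.5093 -0.0436  0.2039] shift in tool [-0.0017  0.0198 -0.0004] then rotvec [-0.0026  0.0083 -0.0005] | rotate first, then shift [-0.0018  0.0198 -0.0004]
crook world [ 0.5831 -0.0472  0.0518] port [-0.0144 -0.0283 -0.1051] rod in port [-0.0912 -0.0027 -0.9958]
[ 0.3582  0.305  -0.5097  2.3219  0.7632  0.2933  0.7057]
```

```bash
python3 -m jog '[[0,0.005,0,0,0,0,0.05],[0,0.005,0,0,0,0,0.05],[0,0.005,0,0,0,0,0.05],[0,0.005,0,0,0,0,0.05],[0,0,0,0,0,0,0.05],[0,0,0,0,0,0,0.05]]';  python3 go.py -.014 -.008 -.05 .424
```

```text
clock: 18.1
eef_pos: [0.511, -0.0236, 0.2038]
tcp_rot: [-3.139, 0.336, 3.091]
contact_force: [0.6, -0.9, -1.5]
finger_gap: 0.166
gripper_force: 60.0
crook goal [ 0.557  -0.0256  0.0997]
TCP goal [ 0.4843 -0.0225  0.2524] now [ 0.511  -0.0236  0.2038] shift in tool [ 0.0091 -0.0004 -0.0547] then rotvec [-0.0027  0.0086 -0.0002] | rotate first, then shift [ 0.0096 -0.0002 -0.0546]
crook world [ 0.5849 -0.0272  0.0517] port [-0.0138 -0.0082 -0.1056] rod in port [-0.0909 -0.0027 -0.9958]
```

```bash
python3 -m jog '[[0.0013,0,-0.008,0,0,0,0.05],[0.0013,0,-0.008,0,0,0,0.05],[0.0013,0,-0.008,0,0,0,0.05],[0.0013,0,-0.008,0,0,0,0.05],[0.0013,0,-0.008,0,0,0,0.05],[0.0013,0,-0.008,0,0,0,0.05],[0,0,0,0,0,0,0.05],[0,0,0,0,0,0,0.05]]';  python3 go.py -.014 -.008 .08 .424; python3 snap.py w8; python3 - <<'E'
from go import *
C=cam("wrist");print(proj("",M,C)); print(observe()["joint_positions"])
im=cv2.imread("pics/w8.png").astype(int)
t,Rt=cur();c=proj("",t+Rt@CR,C);l=proj("",t+Rt@CR+P@np.array([0,.008,.007]),C);f=proj("",M+P@np.array([-.014,0,-.1]),C);print("crook",c,"loop",l,"foot",f)
x0,y0=int(c[0])-40,int(c[1])-40
s=im[y0:y0+75,x0:x0+90];r=(s[:,:,2]-s[:,:,0]>s.mean(2)*.45)
print(x0,y0)
for y in range(0,75,3):print(y0+y,''.join('R' if q else ('#' if b>160 else '.') for q,b in zip(r[y],s[y].mean(1))))
E
```

```text
clock: 19.1
eef_pos: [0.488, -0.0224, 0.2466]
tcp_rot: [-3.139, 0.337, 3.091]
contact_force: [0.7, 0.5, -1.2]
finger_gap: 0.169
gripper_force: 60.0
crook goal [ 0.492  -0.0224  0.2123]
TCP goal [ 0.4194 -0.0193  0.365 ] now [ 0.488  -0.0224  0.2466] shift in tool [ 0.0257 -0.0007 -0.1344] then rotvec [-0.0027  0.0091 -0.0006] | rotate first, then shift [ 0.0269 -0.0003 -0.1342]
crook world [ 0.562  -0.0261  0.0946] port [-0.0122 -0.0082 -0.057 ] rod in port [-0.0904 -0.0028 -0.9959]
[ 0.3710596  -0.01737491  0.38125769] [ 0.48797457 -0.02233198  0.24650878]
[265.2732 206.7033]
[ 0.4484  0.2164 -0.6541  2.3046  0.5717  0.3887  0.845 ]
crook [257.6223 191.8596] loop [263.9834 192.2222] foot [263.1513 188.8145]
217 151
151 ##########################################################################################
154 ##########################################################################################
157 ##########################################################################################
160 #####################################################################################
[... 1300 characters left out ...]
..............................#####
205 ############..........#########.....RRRRRRRR.........................................#####
208 ############.........########...RRRRRRRRRRRRRRRR.....................................#####
211 ############........#########..RRRRRRRRRRRRRRRRRR....................................#####
214 ############..................RRRRRRRRRRRRRRRRRRR...................................######
217 ######.......................RRRRRRRRRRRRRRRRRRRRR.................................#######
220 ####.......................RRRRRRRRRRRRRRRRRRRRRRRRRR.............................########
223 ##........................RRRRRRRRRRRRRRRRRRRRRRRRRRR............................#########
```

```bash
python3 -m jog '[[0.0017,0,-0.01,0,0,0,0.05],[0.0017,0,-0.01,0,0,0,0.05],[0.0017,0,-0.01,0,0,0,0.05],[0.0017,0,-0.01,0,0,0,0.05],[0.0017,0,-0.01,0,0,0,0.05],[0.0017,0,-0.01,0,0,0,0.05],[0.0017,0,-0.01,0,0,0,0.05],[0,0,0,0,0,0,0.05]]';  python3 go.py -.014 -.008 .08 .424; python3 snap.py w9; python3 - <<'E'
from go import *
C=cam("wrist");print(observe()["joint_positions"])
im=cv2.imread("pics/w9.png").astype(int)
t,Rt=cur();c=proj("",t+Rt@CR,C);print("crook",c)
x0,y0=int(c[0])-45,int(c[1])-55
s=im[y0:y0+90,x0:x0+90];r=(s[:,:,2]-s[:,:,0]>s.mean(2)*.45)
print(x0,y0)
for y in range(0,75,3):print(y0+y,''.join('R' if q else ('#' if b>160 else '.') for q,b in zip(r[y],s[y].mean(1))))
E
```

```text
clock: 20.15
eef_pos: [0.4536, -0.0204, 0.309]
tcp_rot: [-3.139, 0.337, 3.091]
contact_force: [0.9, -0.4, -2.5]
finger_gap: 0.166
gripper_force: 60.0
crook goal [ 0.492  -0.0224  0.2123]
TCP goal [ 0.4194 -0.0193  0.365 ] now [ 0.4536 -0.0204  0.309 ] shift in tool [ 0.0138 -0.0008 -0.0642] then rotvec [-0.0031  0.0095 -0.0005] | rotate first, then shift [ 0.0144 -0.0005 -0.064 ]
crook world [ 0.5277 -0.0242  0.157 ] port [-0.0107 -0.008   0.0143] rod in port [-0.09   -0.0032 -0.9959]
[ 0.33664653 -0.01535223  0.44356969] [ 0.45369518 -0.02051279  0.30868988]
[ 0.6494  0.0698 -0.8009  2.2648  0.24    0.5091  1.1866]
crook [257.6098 191.8186]
212 136
136 ..........................................................................................
139 ##########################################################################################
142 ##########################################################################################
145 ##########################################################################################
148 ##########################################################
[... 1232 characters left out ...]
RRRRRRRRRRRR...........############
190 #######################.........RRRRRRRRRRR....RRRRRR......RRRRRRRRR............##########
193 #######################..........RRRRRRRRR......RRRR..####..RRRRRRR..............#########
196 ######################.................######.............RRRRRRRR...............#########
199 ######################...........############..............RRRRR.................#########
202 #######################.......############.......................................#########
205 #######################....#########.....RRRRRRRR................................#########
208 ########################..#########..RRRRRRRRRRRRRRRR...........................##########
```

```bash
python3 -m jog '[[0.001,0,-0.006,0,0,0,0.05],[0.001,0,-0.006,0,0,0,0.05],[0.001,0,-0.006,0,0,0,0.05],[0.001,0,-0.006,0,0,0,0.05],[0.001,0,-0.006,0,0,0,0.05],[0.001,0,-0.006,0,0,0,0.05],[0.001,0,-0.006,0,0,0,0.05],[0.001,0,-0.006,0,0,0,0.05],[0.001,0,-0.006,0,0,0,0.05],[0,0,0,0,0,0,0.05]]';python3 -m jog '[[0.001,0,-0.008,0,0,0,0.05],[0.001,0,-0.008,0,0,0,0.05],[0.001,0,-0.008,0,0,0,0.05],[0.001,0,-0.008,0,0,0,0.05],[0,0,0,0,0,0,0.05],[0,0,0,0,0,0,0.05]]';   python3 go.py -.014 -.008 .12 0; python3 -c "
from h import *
print(observe()['joint_positions'])"
```

```text
clock: 21.45
eef_pos: [0.4274, -0.0189, 0.3572]
tcp_rot: [-3.139, 0.337, 3.091]
contact_force: [-0.3, 0.2, -1.4]
finger_gap: 0.166
gripper_force: 60.0
clock: 22.2
eef_pos: [0.4129, -0.0181, 0.3856]
tcp_rot: [-3.139, 0.336, 3.091]
contact_force: [-0.7, 0.5, -2.2]
finger_gap: 0.168
gripper_force: 60.0
crook goal [ 0.4721 -0.0214  0.2469]
TCP goal [ 0.4686 -0.0217  0.416 ] now [ 0.4129 -0.0181  0.3856] shift in tool [-0.0627 -0.0008 -0.0103] then rotvec [-0.0027  0.4328 -0.001 ] | rotate first, then shift [-0.0526 -0.0008 -0.0357]
crook world [ 0.4869 -0.0218  0.2335] port [-0.0079 -0.0077  0.101 ] rod in port [-0.0907 -0.0028 -0.9959]
[ 0.71542884 -0.12682374 -0.726422    2.19285483 -0.0888195   0.70958198
  1.55634968]
```

```bash
python3 -m jog '[[-0.009,0,-0.003,0,0.072,0,0.05],[-0.009,0,-0.003,0,0.072,0,0.05],[-0.009,0,-0.003,0,0.072,0,0.05],[-0.009,0,-0.003,0,0.072,0,0.05],[-0.009,0,-0.003,0,0.072,0,0.05],[-0.009,0,-0.003,0,0.072,0,0.05],[0,0,0,0,0,0,0.05],[0,0,0,0,0,0,0.05]]'
cat > gw.py <<'E'
from go import *
v=[float(x) for x in sys.argv[1:4]];th=float(sys.argv[4]) if len(sys.argv)>4 else 0.
_,R2,_=goal((0,0,0),th);step(np.array(v)-R2@CR,R2);crook();print(observe()["joint_positions"])
E
python3 gw.py .440 -.312 .24
```

```text
clock: 23.2
eef_pos: [0.4628, -0.0204, 0.4111]
tcp_rot: [-3.14, -0.096, 3.091]
contact_force: [-0.4, 0.9, -1.5]
finger_gap: 0.17
gripper_force: 60.0
TCP goal [ 0.4366 -0.3123  0.4091] now [ 0.4628 -0.0204  0.4111] shift in tool [ 0.0111 -0.2929  0.0037] then rotvec [-0.0019  0.001  -0.0008] | rotate first, then shift [ 0.0113 -0.2929  0.0031]
crook world [ 0.4664 -0.0204  0.242 ] port [-0.0214 -0.0073  0.1186] rod in port [-0.4991 -0.002  -0.8665]
[ 0.6102  0.2089 -0.8209  1.8107  0.1356  1.2837  1.2685]
```

```bash
python3 -m jog '[[0.001,-0.015,0,0,0,0,0.05],[0.001,-0.03,0,0,0,0,0.05],[0.0015,-0.04,0,0,0,0,0.05],[0.0015,-0.04,0,0,0,0,0.05],[0.0015,-0.04,0,0,0,0,0.05],[0.0015,-0.04,0,0,0,0,0.05],[0.0015,-0.04,0,0,0,0,0.05],[0.001,-0.03,0,0,0,0,0.05],[0.001,-0.018,0,0,0,0,0.05],[0,0,0,0,0,0,0.05]]'
python3 -m jog '[[0,0,0,0,0,0,0.05],[0,0,0,0,0,0,0.05]]'
python3 gw.py .440 -.312 .075; python3 snap.py w10;python3 - <<'E'
from go import *
cv2.imwrite("pics/s4.png",get_image("side"));S=cam("side")
im=cv2.imread("pics/s4.png").astype(int)
t,Rt=cur();c=proj("",t+Rt@CR,S);f=proj("",t+Rt@CR-[0,0,.045],S);print("crook",c,"foot",f)
x0,y0=int(c[0])-20,int(c[1])-20
s=im[y0:y0+60,x0:x0+45];r=(s[:,:,2]-s[:,:,0]>s.mean(2)*.5)
print(x0,y0)
for y in range(0,60,2):print(y0+y,''.join('R' if q else ('#' if b>130 else '.') for q,b in zip(r[y],s[y].mean(1))))
E
```

```text
clock: 24.45
eef_pos: [0.4358, -0.3137, 0.4134]
tcp_rot: [-3.139, -0.096, 3.088]
contact_force: [0.6, 0.6, -1.6]
finger_gap: 0.171
gripper_force: 60.0
clock: 24.7
eef_pos: [0.437, -0.3114, 0.4137]
tcp_rot: [-3.139, -0.095, 3.092]
contact_force: [0.4, 0.8, -2.2]
finger_gap: 0.17
gripper_force: 60.0
TCP goal [ 0.4366 -0.3123  0.2441] now [ 0.437  -0.3114  0.4137] shift in tool [-0.0158 -0.0005  0.1689] then rotvec [-0.0026  0.0012  0.0004] | rotate first, then shift [-0.016  -0.001   0.1689]
crook world [ 0.4406 -0.3115  0.2446] port [-0.0298 -0.2993  0.1265] rod in port [-0.499  -0.0025 -0.8666]
[ 0.9865  0.2912 -0.6622  1.6834  0.2134  1.324   1.7957]
[ 0.38722241 -0.30979994  0.58487035] [ 0.43696771 -0.31154422  0.41369016]
crook [272.7881 193.871 ] foot [273.0119 211.1907]
252 173
173 ###################.........#################
175 ###################.......###################
177 ###################.....#####################
179 ###################...#######################
181 ####################..#######################
183 ####################..#####################..
185 .
[... 494 characters left out ...]

205 .......##...RRRRRRRRRRRRRRRRRRR..###########.
207 ............RRRRRRRRRRRRRRRRRR...########....
209 ...............RRRRRRRRRRRRR...#######.......
211 .............................######..........
213 .............###################.............
215 ..............###############................
217 ................##########...................
219 ...................#####.....................
221 .............................................
223 .............................................
225 .............................................
227 .............................................
229 .............................................
231 #............................................
```

```bash
python3 -m jog '[[-0.001,0,0.01,0,0,0,0.05],[-0.0019,0,0.02,0,0,0,0.05],[-0.0023,0,0.025,0,0,0,0.05],[-0.0028,0,0.03,0,0,0,0.05],[-0.0028,0,0.03,0,0,0,0.05],[-0.0023,0,0.025,0,0,0,0.05],[-0.0014,0,0.015,0,0,0,0.05],[-0.001,0,0.01,0,0,0,0.05],[0,0,0,0,0,0,0.05],[0,0,0,0,0,0,0.05]]'
python3 gw.py .440 -.312 .040
```

```text
clock: 26.05
eef_pos: [0.4367, -0.3131, 0.2484]
tcp_rot: [-3.139, -0.095, 3.09]
contact_force: [-0.1, 0.1, -2.0]
finger_gap: 0.166
gripper_force: 60.0
TCP goal [ 0.4366 -0.3123  0.2091] now [ 0.4367 -0.3131  0.2484] shift in tool [-0.0035  0.0009  0.0391] then rotvec [-0.0028  0.0018 -0.0015] | rotate first, then shift [-0.0036  0.0008  0.0391]
crook world [ 0.4405 -0.3133  0.0793] port [-0.1125 -0.3011 -0.0167] rod in port [-0.4985 -0.0029 -0.8669]
[ 0.9353  0.4348 -0.6222  1.9145  0.3359  0.986   1.6634]
```

```bash
python3 -m jog '[[-0.0004,0,0.004,0,0,0,0.05],[-0.0004,0,0.004,0,0,0,0.05],[-0.0004,0,0.004,0,0,0,0.05],[-0.0004,0,0.004,0,0,0,0.05],[-0.0004,0,0.004,0,0,0,0.05],[-0.0004,0,0.004,0,0,0,0.05],[-0.0004,0,0.004,0,0,0,0.05],[-0.0004,0,0.004,0,0,0,0.05],[-0.0004,0,0.004,0,0,0,0.05],[-0.0004,0,0.004,0,0,0,0.05]]'
python3 -m jog '[[0,0,0,0,0,0,0.05],[0,0,0,0,0,0,0.05]]'
python3 gw.py .440 -.312 .038;python3 - <<'E'
from go import *
cv2.imwrite("pics/s5.png",get_image("side"));S=cam("side")
im=cv2.imread("pics/s5.png").astype(int)
t,Rt=cur();c=proj("",t+Rt@CR,S);f=proj("",[.44,-.31,.014],S);print("crook",c,"tilefoot",f,"looptop",proj("",[.44,-.31,.066],S))
x0,y0=int(f[0])-24,int(f[1])-35
s=im[y0:y0+50,x0:x0+50];r=(s[:,:,2]-s[:,:,0]>s.mean(2)*.4)
print(x0,y0)
for y in range(0,50,2):print(y0+y,''.join('R' if q else ('#' if b>130 else '.') for q,b in zip(r[y],s[y].mean(1))))
E
```

```text
clock: 27.3
eef_pos: [0.4365, -0.3132, 0.2073]
tcp_rot: [-3.139, -0.096, 3.09]
contact_force: [-0.6, 0.3, -1.6]
finger_gap: 0.166
gripper_force: 60.0
clock: 27.55
eef_pos: [0.4365, -0.3131, 0.2075]
tcp_rot: [-3.139, -0.096, 3.09]
contact_force: [-0.0, -0.8, -1.6]
finger_gap: 0.169
gripper_force: 60.0
TCP goal [ 0.4366 -0.3123  0.2071] now [ 0.4365 -0.3131  0.2075] shift in tool [-0.0001  0.0007  0.0004] then rotvec [-0.0022  0.0008 -0.0014] | rotate first, then shift [-0.0001  0.0007  0.0004]
crook world [ 0.4401 -0.3131  0.0384] port [-0.1333 -0.301  -0.0519] rod in port [-0.4993 -0.0023 -0.8664]
[ 0.9133  0.4816 -0.6001  1.9586  0.379   0.9061  1.6206]
crook [273.7617 267.5205] tilefoot [273.3728 274.5338] looptop [273.1455 257.8197]
249 239
239 ............###########....#######################
241 .............##########....#################...###
243 ..............#########....#################......
245 ...............########....######################.
247 ................#######....#######################
249 .................######....######################.
251 ............
[... 328 characters left out ...]
######....###...###...##################
265 #################....#........R.##################
267 ################...R.R......RRRR.#################
269 ##############.....RRRR....RRRRRR.################
271 ##############......RRRRRRRRRRRRRR.###############
273 ##############...RRRRRRRRRRRRRRRRR.###############
275 ###############...RRRRRRRRRRRRRRR..###############
277 .###############.....RRRRRRRRRRR.#################
279 ..################.............###################
281 #..###############################################
283 ##..##############################################
285 ##...#############################################
287 ####..############################################
```

```bash
python3 -m jog '[[0,-0.003,0,0,0,0,0.05],[0,-0.004,0,0,0,0,0.05],[0,-0.004,0,0,0,0,0.05],[0,-0.004,0,0,0,0,0.05],[0,-0.004,0,0,0,0,0.05],[0,-0.004,0,0,0,0,0.05],[0,-0.004,0,0,0,0,0.05],[0,-0.003,0,0,0,0,0.05],[0,0,0,0,0,0,0.05],[0,0,0,0,0,0,0.05]]'
python3 gw.py .440 -.342 .15;python3 - <<'E'
from go import *
cv2.imwrite("pics/s6.png",get_image("side"));S=cam("side")
im=cv2.imread("pics/s6.png").astype(int)
f=proj("",[.44,-.31,.014],S)
x0,y0=int(f[0])-24,int(f[1])-35
s=im[y0:y0+50,x0:x0+50];r=(s[:,:,2]-s[:,:,0]>s.mean(2)*.4)
for y in range(0,50,2):print(y0+y,''.join('R' if q else ('#' if b>130 else '.') for q,b in zip(r[y],s[y].mean(1))))
E
```

```text
clock: 28.85
eef_pos: [0.4349, -0.3429, 0.2076]
tcp_rot: [-3.139, -0.096, 3.09]
contact_force: [0.3, -0.3, -0.8]
finger_gap: 0.171
gripper_force: 60.0
TCP goal [ 0.4366 -0.3423  0.3191] now [ 0.4349 -0.3429  0.2076] shift in tool [ 0.0091  0.0004 -0.1112] then rotvec [-0.0022  0.0008 -0.0013] | rotate first, then shift [ 0.0092  0.0007 -0.1111]
crook world [ 0.4385 -0.343   0.0385] port [-0.1333 -0.3309 -0.0518] rod in port [-0.4993 -0.0023 -0.8664]
[ 0.9485  0.4989 -0.5917  1.9245  0.3865  0.9225  1.6676]
239 ............###############.....##################
241 .............##############....#############.....#
243 .............##############....#############......
245 ...............############....##################.
247 ................###########....###################
249 .................##########....##################.
251 ..................#########....#################..
253 ...................########....###################
255 ....................#######...####################
257 .........................RR...####################
259 .....................R........####################
261 ...................RR.#######...##################
263 .....#####...........########...##################
265 ################.....##.........##################
267 ################.....RRRRR......##################
269 ###############.......RRRR......R.################
271 ##############......RRRRRR......RR.###############
273 ###############.R.RRRRRR.R......RR.###############
275 ###############..RRRRRRRRRR....RRR.###############
277 .##############......RRRRRRR..RR..################
279 ..################......RRRR....##################
281 #..###############################################
283 ##..##############################################
285 ##...#############################################
287 ####..############################################
```

```bash
cat > gr.py <<'E'
import go; from go import *
# rest coords of hook origin (x,y,z above seat)
ps=-.16;go.kx=np.array([np.cos(ps),np.sin(ps),0]);go.ky=np.array([-np.sin(ps),np.cos(ps),0])
Q=np.c_[go.kx,go.ky,kz];SE=np.array([.6035,-.3195,.170])
v=np.array([float(x) for x in sys.argv[1:4]])
_,R2,_=goal((0,0,0),0.);step(SE+Q@v-[0,0,.125]-R2@CR,R2)
t,Rt=cur();X=t+Rt@CR-.125*Rt@np.array([-np.sin(a),0,np.cos(a)]);print("hook origin in rest",Q.T@(X-SE),observe()["joint_positions"])
E
python3 -m jog '[[0.0012,0,-0.015,0,0,0,0.05],[0.0025,0,-0.03,0,0,0,0.05],[0.003,0,-0.036,0,0,0,0.05],[0.0025,0,-0.03,0,0,0,0.05],[0,0,0,0,0,0.055,0.05],[0,0,0,0,0,0.055,0.05],[0,0,0,0,0,0,0.05]]'
python3 gr.py -.10 0 .08
```

```text
clock: 29.78
eef_pos: [0.4366, -0.3427, 0.32]
tcp_rot: [-3.128, -0.094, 2.98]
contact_force: [-0.2, 0.6, -1.8]
finger_gap: 0.166
gripper_force: 60.0
TCP goal [ 0.5013 -0.3035  0.2941] now [ 0.4366 -0.3427  0.32  ] shift in tool [-0.0598  0.0493  0.0197] then rotvec [-0.0133  0.0025 -0.0013] | rotate first, then shift [-0.0599  0.049   0.0202]
hook origin in rest [-0.1576 -0.0495  0.1059] [ 0.9765  0.3807 -0.612   1.7906  0.2751  1.1401  1.6709]
```

```bash
python3 -m jog '[[-0.02,0.0163,0.0067,-0.0065,0.0025,0,0.05],[-0.02,0.0163,0.0067,-0.0065,0,0,0.05],[-0.02,0.0163,0.0067,0,0,0,0.05],[0,0,0,0,0,0,0.05],[0,0,0,0,0,0,0.05],[0,0,0,0,0,0,0.05]]'
python3 gr.py -.08 0 .022; python3 snap.py w11
python3 - <<'E'
from go import *
C=cam("wrist")
for n,p in(("seat",(.6035,-.3195,.17)),("lipL",(.557,-.312,.17))):print(n,proj("",p,C))
E
```

```text
clock: 30.52
eef_pos: [0.5006, -0.3048, 0.2933]
tcp_rot: [-3.141, -0.097, 2.979]
contact_force: [-0.8, -0.1, -1.1]
finger_gap: 0.169
gripper_force: 60.0
TCP goal [ 0.5211 -0.3067  0.2361] now [ 0.5006 -0.3048  0.2933] shift in tool [-0.026   0.0015  0.0549] then rotvec [-0.0003 -0.0008 -0.0028] | rotate first, then shift [-0.0259  0.0014  0.0549]
hook origin in rest [-0.1006 -0.0014  0.0792] [ 0.8539  0.4553 -0.6119  1.7486  0.2963  1.1292  1.544 ]
[ 0.45175574 -0.29804255  0.46452587] [ 0.50063192 -0.30479017  0.29326516]
seat [259.2625 282.5136]
lipL [259.242  243.8725]
```

```bash
python3 -m jog '[[-0.0052,0.0005,0.011,0,0,0,0.05],[-0.0052,0.0005,0.011,0,0,0,0.05],[-0.0052,0.0005,0.011,0,0,0,0.05],[-0.0052,0,0.011,0,0,0,0.05],[-0.0052,0,0.011,0,0,0,0.05],[0,0,0,0,0,0,0.05],[0,0,0,0,0,0,0.05]]'
python3 gr.py 0 0 .012; python3 - <<'E'
import go; from go import *
im=get_image("side");S=cam("side");t,Rt=cur();X=t+Rt@CR;d=Rt@np.array([np.sin(a),0,-np.cos(a)])
for n,p in(("crook",X),("collar",X+.125*d),("seat",(.6035,-.3195,.17)),("slotmouth",np.array([.6035,-.3195,.17])-.028*np.array([.987,-.159,0]))):print(n,(proj("",p,S)-[275,140])*6.6)
cv2.imwrite("pics/s7c.png",cv2.resize(im[140:230,275:375],(660,594),interpolation=cv2.INTER_CUBIC))
E
```

```text
clock: 31.45
eef_pos: [0.5219, -0.3058, 0.2357]
tcp_rot: [3.141, -0.097, 2.98]
contact_force: [-0.0, 0.8, -0.9]
finger_gap: 0.167
gripper_force: 60.0
TCP goal [ 0.6    -0.3194  0.2261] now [ 0.5219 -0.3058  0.2357] shift in tool [-0.0799 -0.0008  0.0019] then rotvec [ 0.0003 -0.0007 -0.0018] | rotate first, then shift [-0.0799 -0.001   0.0019]
hook origin in rest [-0.0794  0.001   0.0216] [ 0.812   0.5336 -0.5879  1.7725  0.3462  1.0401  1.4904]
crook [191.4499 718.7487]
collar [200.2555 435.0432]
seat [406.5781 463.1553]
slotmouth [334.0834 471.9608]
```

View pics/s7c.png

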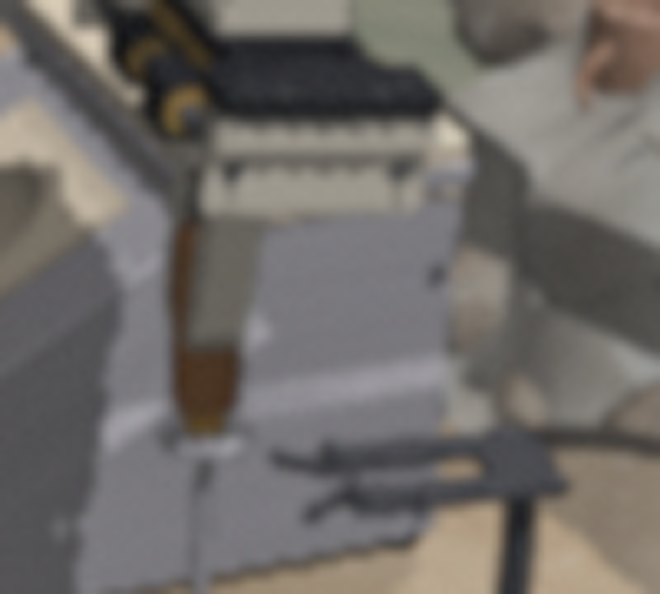

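The fork is clear, with tines from (325,455) and (345,495) and slot mid near (400,470), matching the predicted seat at (406,463) once the tine thickness is allowed for. The hook stands upright in front of it with its collar at (205,440), so I slide it in.

```bash
python3 -m jog '[[-0.01,-0.0009,0.0003,0,0,0,0.05],[-0.014,0,0.0003,0,0,0,0.05],[-0.014,0,0.0003,0,0,0,0.05],[-0.014,0,0.0003,0,0,0,0.05],[-0.014,0,0.0003,0,0,0,0.05],[-0.012,0,0.0003,0,0,0,0.05],[-0.002,0,0,0,0,0,0.05],[0,0,0,0,0,0,0.05],[0,0,0,0,0,0,0.05]]'
python3 gr.py 0 0 .002
```

```text
clock: 32.62
eef_pos: [0.5996, -0.3197, 0.2262]
tcp_rot: [-3.141, -0.098, 2.979]
contact_force: [0.9, 1.0, -0.9]
finger_gap: 0.167
gripper_force: 60.0
TCP goal [ 0.6    -0.3194  0.2161] now [ 0.5996 -0.3197  0.2262] shift in tool [-0.0014  0.0003  0.01  ] then rotvec [ 0.     -0.0011 -0.0021] | rotate first, then shift [-0.0014  0.0003  0.01  ]
hook origin in rest [-0.0005 -0.0003  0.012 ] [ 0.7363  0.633  -0.5641  1.6045  0.37    1.1131  1.4707]
```

```bash
python3 -m jog '[[-0.0003,0,0.003,0,0,0,0.05],[-0.0003,0,0.003,0,0,0,0.05],[-0.0003,0,0.003,0,0,0,0.05],[-0.0003,0,0.002,0,0,0,0.05],[0,0,0,0,0,0,0.05],[0,0,0,0,0,0,0.05]]'; python3 gr.py 0 0 0;python3 -m jog '[[-0.0001,0,0.001,0,0,0,0.05],[-0.0001,0,0.001,0,0,0,0.05],[-0.0001,0,0.001,0,0,0,0.05],[0,0,0,0,0,0,0.05]]'; python3 gr.py 0 0 0
```

```text
clock: 33.38
eef_pos: [0.6002, -0.3196, 0.215]
tcp_rot: [3.142, -0.097, 2.98]
contact_force: [0.1, 0.8, -1.4]
finger_gap: 0.168
gripper_force: 60.0
TCP goal [ 0.6    -0.3194  0.2141] now [ 0.6002 -0.3196  0.215 ] shift in tool [0.0001 0.0002 0.0009] then rotvec [ 0.0002 -0.0008 -0.0019] | rotate first, then shift [0.0001 0.0002 0.0009]
hook origin in rest [ 0.0001 -0.0002  0.0009] [ 0.7337  0.6436 -0.5604  1.6142  0.3772  1.0941  1.4643]
clock: 33.88
eef_pos: [0.6002, -0.3196, 0.2131]
tcp_rot: [-3.141, -0.097, 2.979]
contact_force: [-1.7, 0.0, 7.8]
finger_gap: 0.165
gripper_force: 60.0
TCP goal [ 0.6    -0.3194  0.2141] now [ 0.6002 -0.3196  0.2131] shift in tool [ 0.0003  0.0002 -0.001 ] then rotvec [-0.0003 -0.0004 -0.0022] | rotate first, then shift [ 0.0003  0.0002 -0.001 ]
hook origin in rest [ 0.0002 -0.0002 -0.001 ] [ 0.7331  0.6452 -0.5597  1.6164  0.3789  1.0901  1.4626]
```

```bash
python3 -m jog '[[0,0,-0.0005,0,0,0,0.3],[0,0,0,0,0,0,0.5],[0,0,0,0,0,0,0.7],[0,0,0,0,0,0,0.7],[0.001,0,-0.01,0,0,0,0.7],[0.003,0,-0.03,0,0,0,0.7],[0.005,0,-0.05,0,0,0,0.7],[0.005,0,-0.05,0,0,0,0.7],[0.005,0,-0.05,0,0,0,0.7],[0,0,0,0,0,0,0.7]]'
python3 - <<'E'
from go import *
np.set_printoptions(precision=4,suppress=True)
S=cam("side");im=get_image("side");cv2.imwrite("pics/s8.png",im);i0=cv2.imread("pics/side0.png")
def hm(I,b):
    x0,y0,x1,y1=b;s=I[y0:y1,x0:x1].astype(int);m=((s[:,:,2]-s[:,:,0]>s.mean(2)*.5)).astype(np.uint8);n,l,st,c=cv2.connectedComponentsWithStats(m);k=1+st[1:,4].argmax();return st[k],c[k]+[x0,y0]
for I in(i0,im):print("handle",hm(I,(320,165,360,220)))
x0,y0=249,239;s=im[y0:y0+50,x0:x0+50].astype(int);r=(s[:,:,2]-s[:,:,0]>s.mean(2)*.4)
for y in range(0,50,2):print(y0+y,''.join('R' if q else ('#' if b>130 else '.') for q,b in zip(r[y],s[y].mean(1))))
d=cv2.absdiff(im,i0).max(2);print("diff handle/rod/heart",d[165:220,320:360].mean(),d[220:260,325:345].mean(),d[290:325,315:360].mean())
c=cv2.absdiff(get_image("top"),cv2.imread("pics/top0.png")).max(2);print("mushroom",c[205:222,155:175].mean())
E
```

```text
clock: 35.12
eef_pos: [0.6012, -0.3193, 0.4087]
tcp_rot: [-3.14, -0.09, 2.979]
contact_force: [0.7, -0.1, 0.1]
finger_gap: 0.7
gripper_force: 0.0
handle (array([ 14,  14,  10,  31, 246], dtype=int32), array([338.1463, 193.1382]))
handle (array([ 14,  15,  10,  30, 244], dtype=int32), array([338.1926, 193.4221]))
239 ##################################################
241 ############################################....##
243 ############################################......
245 #################################################.
247 ##################################################
249 #################################################.
251 ################################################..
253 ##################################################
255 ##################################################
257 #######################.RRRRR.####################
259 ####################.RRR.....R.###################
261 ###################...#######...##################
263 ##################...#########..##################
265 #################....##...###...##################
267 #################..RRRRRRRRRRRR.##################
269 ###############.....RRRRRRRRRRRRR.################
271 ###############.....RRRRRRRRRRRRRR.###############
273 ###############.....RRRRRRRRRRRRRR.###############
275 ###############...RRRRRRRRRRRRRRRR.###############
277 .##############.....RRRRRRRRRRRR..################
279 ..################......RRRRR...##################
281 #..###############################################
283 ##..##############################################
285 ###..#############################################
287 ####..############################################
diff handle/rod/heart 3.607727272727273 4.10625 4.288888888888889
mushroom 6.176470588235294
```

The hook is back within 0.3 px of its start, the trial stands mid-tile, and the bystanders are unchanged.

```bash
python3 -c "
from cell import *
print(close_job())"
```

```text
the job is handed in; nothing more can be done
None
```

The job is handed in at about 35 s of the 70 allowed: all three toggles are off, the clay trial stands upright mid-tile, and the hook hangs back in its rest with the heart and mushroom unmoved. I did not check the ball pot in the final images, though nothing went near it. Joint 6 briefly read 0.107 against its 0.11 limit while the hook was in the port, and the handing-in call returned no verdict.

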